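# Put the specimen jars away and secure the drawer

## Robot

A 7-joint arm with a two-finger parallel gripper is mounted at the origin on the work surface. World frame = base frame: x ahead of the robot, y to its left, z up, the work surface at z = 0. Lengths are in m, angles in degrees, forces in N, time in s.
With the tool pointing down it reaches from about 0.35 to 0.9 m from the base axis. Payload 19.9 kg.
Tool frame: the origin (TCP) lies at the very end of the fingers, on their centre line; the grasp point (between the pads) lies 19 mm behind it; z points along the fingers, y is the direction in which the jaws open and shut (so a half turn about z gives the same grasp; the last joint's range is limited). The gripper opens to 85 mm and grips with 20 to 120 N. Pads are 22 mm wide; open, the fingers measure 114 mm over their backs; the gripper's body (76 mm by 85 mm) begins 54 mm behind the grasp point. The pads swing forward as they close: fully open they stand 13 mm farther back than shut.
Start: joints at [-71.018, 23.915, -0.59, 92.452, 0.269, 63.638, -3.037], TCP at [0.228, 0.582, 0.231] pointing down, gripper open.
Joint ranges: [-161.28, 161.28], [-22.2, 115.67], [-73.04, 71.86], [3.21, 147.25], [-68.34, 248.33], [10.77, 114.83], [-161.83, 161.83]. Speed limits (degrees/s): [108.29, 108.29, 136.94, 136.94, 172.46, 172.46, 172.46].

## Interface

Orientations are given as a 3x3 rotation matrix whose columns are the frame's x, y, z axes.
In Python, from rig import r gives the robot as it stands.
- The arm moves only by the tool drive_tool, never from a script. Its argument "deltas" is a list of rows, each a list of 3 entries, a list of its own where there are three numbers: the turn, a rotation vector about the tool's x, y, z in rad, then the shift along the tool's x, y, z in cm, then the opening, from 0 (shut) to 1 (fully open). A call has exactly 10 rows; each row is the pose to reach, as a shift and turn from the pose measured when the call began, along the tool's axes at that moment; what a row does not reach only later rows make up. A row lasts 1/8 s, in which the tool goes at most 62.5 mm and 10.7 degrees, less where a joint would pass 70% of its speed; a pose out of reach is approached as far as the arm can. A call with a gripper value outside its range is refused whole. The fingers move at their own pace and stop on an object; "grip_force" is the grip in N (left out, the last holds). Time passes only in rows, so rows that repeat a pose let the fingers close, or fill a call up. It gives the time, the measured TCP pose, the force and the opening at its end, in the units of the state.
- r.get_state(): the state, without advancing time (a new reading comes with each control period).
- r.capture(name): name is "scene" or "side" or "wrist"; returns the picture (480x640x3 uint8, red, green, blue); there is no depth.
- r.camera_model(name): a dict with "vertical_fov" (degrees; the focal length in pixels is half the picture's height over the tangent of half this angle, whatever the lens; pixels are square), "cx", "cy" (the principal point, pixels), "rvec" (rotation vector, rad) and "tvec" (3), from world to camera coordinates, as OpenCV has them. Camera axes: x right, y down, z forward; pixel columns grow to the right and rows downward; lengths in m; the calibration is good to about 2 mm. The wrist camera is an equidistant fisheye: a pixel r from the principal point sees the ray r / f radians off the axis. A picture is of the moment at which its call begins: read the wrist's pose just before it. camera_model takes no time and is no camera call; for the wrist camera it gives the pose at the moment of the call.
- r.hand_in(): hands the job in, once; it reports no verdict.
Trained networks look in the newest picture that a camera, given by its name, has taken for a name from the list of things; names that differ only in an ending like _2 or _b are one class to them, and where a whole thing is asked for, a point or a joint stands for the part that bears it (a point fixed in the world has none). Each returns a list of dicts, best first, with "score" (0 to 1); they miss things now and then, are a little off and sometimes report something else, mostly with a low value. They report only what shows in the picture. A call takes as long as a camera call. They do not tell look-alikes from the thing itself.
- r.search_frame(camera, query): "point" ([x, y, z] in m, in world coordinates, good to about 4 mm: the middle of the surface that is visible of it).
- r.pinpoint(camera, query): "point" ([x, y, z] in m, in world coordinates, good to about 4 mm: a listed point, or the origin of a listed thing).
The state is a dict: "clock": time; "joint_positions": joint angles; "qvel": joint speeds; "tau": joint torques, N m; "ee_pos": TCP position; "eef_rot": TCP orientation; "force": force on the tool from outside, world axes, zero at the start; "torque": the same for the moment, N m; "finger_gap": finger opening in m.
Only numpy, scipy, OpenCV 4.12 (cv2) and the standard library are available. Lean on these libraries where they do the work, as an engineer would, in place of code of your own. Each camera call takes 0.05 s, during which the arm holds its last target.

## Task

The canister crowds the catch of the specimen drawer: first lift it by its handle off the round stand on the chest and set it down gently and upright, wholly on the cork mat beside. Then stand every specimen jar from the bench upright on the floor of the open drawer, slide the drawer fully home, and turn the swing catch until its arm points straight out over the drawer front. Leave the pen pot, the mouse and the bottle where they are.

Things in the scene. Friction and masses are not known exactly. Their poses are not given: they have to be found in the camera images.
- chest: low white laminate drawer chest fixed on the bench, 200 deep (its x) x 300 wide (its y) x 75 mm high, one drawer. Origin: centre of its underside, on the bench; its own -x axis points out of the front (roughly to the robot), z up. On its top, 5 mm behind the centre, is fixed a black rubber round stand, 104 mm across and 12 mm high
- drawer (a joint): opening of the drawer in m along the chest's -x: 0 = fully home, 0.14 = the stop; it starts 0.115 to 0.135 open. It slides level, needs about 2 to 3 N and stays where it is left; it has no handle, only a printed dark finger slot: push the front panel
- drawer_face (a point): middle of the outer face of the drawer's wooden front panel, 40 mm above the bench; moves with the drawer, axes as the chest. The panel is flat, 300 wide, 66 high (4 to 70 mm above the bench) and 15 mm thick; when shut its outer face lies 15 mm ahead of the chest body
- drawer_spot (a point): point on the drawer's inner floor (12 mm above the bench), 50 mm behind the front panel's inner face, midway across; moves with the drawer, axes as the chest. The inside spans y -132 to +132 and x -50 to +114 mm of it; walls 6 mm thick, tops 49 mm above the bench. The rear part, under the chest's top, is covered (underside 65 mm above the bench)
- catch (a joint): swing catch on the front edge of the chest's top, turning about a vertical pin: 0 = closed (arm straight out along the chest's -x, down-turned nose over the drawer front), grows clockwise seen from above; at 1.57 the arm lies along the front edge towards the chest's +y. Starts 1.2 to 1.65; limits -0.02, 1.75. Stays where left; 0.06 N m to turn (3 N at the tab)
- catch_pivot (a point): the catch's pin, on the chest's top surface (75 mm above the bench), 25 mm behind the chest body's front edge, midway across; axes as the chest
- catch_tab (a point): centre of the catch's upright black thumb tab, 22 mm out from the pin along the arm and 20 mm above the chest's top; the tab is 32 long along the arm, 10 thick, 22 mm high (top 106 mm above the bench). Its own -x axis points along the arm away from the pin. The steel arm under it is 16 mm wide, 9 mm high over the chest's top, its tip 52 mm from the pin
- canister: closed steel canister, 84 mm across (lid 88 mm), 85 mm high with lid, with a fixed black arch handle over it, 0.3 to 0.6 kg. Origin: centre of its underside; z up. It starts on the round stand on the chest, 87 mm above the bench
- canister_handle (a point): middle of the level handle bar, 135 mm above the canister's underside; the bar runs along the canister's y, 78 mm long, square, 12 mm thick and 12 mm high, with 44 mm of free space under it down to the lid and legs 10 mm thick at y = +-34 mm. Pinch it from above across the canister's x
- mat: thin round cork mat fixed on the bench to the right, 144 mm across, 5 mm thick. Origin: centre of its underside
- pen_pot: bystander: blue pen pot, 74 mm across, 95 mm high, pens to 150 mm, on the right. Origin: centre of its underside
- mouse: bystander: black computer mouse, 100 x 58 x 30 mm, on a blue pad 3 mm thick. Origin: centre of its underside
- wash_bottle: bystander: squat white plastic bottle with a narrow neck and grey cap, 60 mm across, 85 mm high, left of the jars. Origin: centre of its underside
- jar0: squat specimen jar, clear with a white lid, a cylinder 38 mm across and 40 mm high, about 60 g, standing on the bench to the left of the chest (3 to 5 of the six such jars are there; None at the start if absent). Origin: centre of its underside; z up
- jar1: squat specimen jar, clear with a white lid, a cylinder 38 mm across and 40 mm high, about 60 g, standing on the bench to the left of the chest (3 to 5 of the six such jars are there; None at the start if absent). Origin: centre of its underside; z up
- jar2: squat specimen jar, clear with a white lid, a cylinder 38 mm across and 40 mm high, about 60 g, standing on the bench to the left of the chest (3 to 5 of the six such jars are there; None at the start if absent). Origin: centre of its underside; z up
- jar3: squat specimen jar, clear with a white lid, a cylinder 38 mm across and 40 mm high, about 60 g, standing on the bench to the left of the chest (3 to 5 of the six such jars are there; None at the start if absent). Origin: centre of its underside; z up
- jar4: squat specimen jar, clear with a white lid, a cylinder 38 mm across and 40 mm high, about 60 g, standing on the bench to the left of the chest (3 to 5 of the six such jars are there; None at the start if absent). Origin: centre of its underside; z up
- jar5: squat specimen jar, clear with a white lid, a cylinder 38 mm across and 40 mm high, about 60 g, standing on the bench to the left of the chest (3 to 5 of the six such jars are there; None at the start if absent). Origin: centre of its underside; z up
There are look-alikes about, which are no part of the job. What is shaped like the jar0 but green, red or turquoise is not meant.

How it is judged (in metres and radians):
On the way, in this order (a step that is already met when the one before it is completed fails the run):
1. the canister is lifted clear of its stand (height (world z) of canister above 0.097 m and contact force between canister and chest below 0.3 N), for 0.2 s.
2. the canister stands released, upright and wholly on the cork mat (horizontal distance between canister and mat below 0.032 m and height (world z) of canister below 0.012 m and angle between canister's own z axis and vertical below 0.12 rad and linear speed of canister below 0.03 m/s and contact force between the fingers and canister below 0.3 N), for 0.3 s.
3. every jar that is there stands upright on the floor of the drawer (x of jar0 in the frame of drawer_spot between -0.05 and 0.114 m and y of jar0 in the frame of drawer_spot between -0.132 and 0.132 m and z of jar0 in the frame of drawer_spot between -0.006 and 0.012 m and angle between each of jar0, jar1, jar2, jar3, jar4, jar5's own z axis and vertical below 0.3 rad and x of jar1 in the frame of drawer_spot between -0.05 and 0.114 m and y of jar1 in the frame of drawer_spot between -0.132 and 0.132 m and z of jar1 in the frame of drawer_spot between -0.006 and 0.012 m and x of jar2 in the frame of drawer_spot between -0.05 and 0.114 m and y of jar2 in the frame of drawer_spot between -0.132 and 0.132 m and z of jar2 in the frame of drawer_spot between -0.006 and 0.012 m and x of jar3 in the frame of drawer_spot between -0.05 and 0.114 m and y of jar3 in the frame of drawer_spot between -0.132 and 0.132 m and z of jar3 in the frame of drawer_spot between -0.006 and 0.012 m and x of jar4 in the frame of drawer_spot between -0.05 and 0.114 m and y of jar4 in the frame of drawer_spot between -0.132 and 0.132 m and z of jar4 in the frame of drawer_spot between -0.006 and 0.012 m and x of jar5 in the frame of drawer_spot between -0.05 and 0.114 m and y of jar5 in the frame of drawer_spot between -0.132 and 0.132 m and z of jar5 in the frame of drawer_spot between -0.006 and 0.012 m), for 0.2 s.
4. the drawer is fully home (value of joint drawer below 0.006 m), for 0.2 s.
5. the catch is turned straight over the drawer front (value of joint drawer below 0.006 m and value of joint catch below 0.15 rad), for 0.2 s.
At the end, for the whole second after the job is handed in: The canister stands at rest and upright (within 7 degrees) on the cork mat, its centre within 32 mm of the mat's; every jar present stands upright (within 17 degrees) on the drawer's floor; the drawer is within 6 mm of fully home; the catch is within 8 degrees of straight out; nothing is held (all of step 2 and all of step 3 and all of step 5); the robot touches nothing.
It fails at once if the canister is tipped more than 30 degrees (angle between canister's own z axis and vertical above 0.52 rad).
It fails at once if the canister is dropped or banged down (faster than 0.5 m/s just over the bench) (height (world z) of canister below 0.03 m and linear speed of canister above 0.5 m/s).
It fails at once if a bystander (pen pot, mouse, bottle) is moved more than 30 mm (distance of any of pen_pot, mouse, wash_bottle from where it was at the start of the episode above 0.03 m).
Of jar0, jar1, jar2, jar3, jar4, jar5 only 3 to 5 are there at a start; the rules pass over those that are not, and their reading is None.
At some moment in a run one of jar0, jar1, jar2, jar3, jar4, jar5 may be knocked a few centimetres aside while the robot is not near it.
It also fails if it takes over 210 s, if anything falls off the work surface, if the arm or the gripper's body presses on something with over 40 N, if the wrist force passes 120 N, or if a joint passes its speed limit or range.

## Working session

There is one attempt and no reset: what is moved stays moved. The work goes in short steps, Python scripts to look and compute and a tool call to move; the robot and the scene stay as the last step left them, time stands still between calls to the robot, and variables do not carry over. Pictures are saved under pics/ and viewed, and the job is handed in when it is done.

Besides the shell and the picture viewer there is one more tool, called after "Call:" as a command line: name --argument value ..., lists and objects as JSON in quotes. drive_tool: Moves the arm, as the interface text tells. Its arguments: {"type":"object","properties":{"deltas":{"type":"array","items":{"type":"array"}},"grip_force":{"type":"number"}},"required":["deltas"]}

```bash
ls; mkdir -p pics; cat > h.py <<'E'
import numpy as np, cv2
from rig import r
def snap(c,n):
    im=r.capture(c); cv2.imwrite(f'pics/{n}.png',im[:,:,::-1]); return im
E
python3 - <<'E'
from h import *
s=r.get_state(); print(s['clock'],s['ee_pos'],np.round(s['eef_rot'],3),s['finger_gap'],s['force'])
for c in ['scene','side','wrist']:
    snap(c,c+'0')
    m=r.camera_model(c); print(c,m)
for c in ['scene','side']:
    for q in ['chest','drawer_face','drawer_spot','catch_pivot','catch_tab','canister','canister_handle','mat','pen_pot','mouse','wash_bottle','jar0']:
        print(c,q,[(np.round(d['point'],3).tolist(),round(d['score'],2)) for d in r.pinpoint(c,q)])
E
```

```text
pics
0.0 [0.22749473 0.58175856 0.23067247] [[-0.931  0.364 -0.   ]
 [ 0.364  0.931 -0.001]
 [-0.    -0.001 -1.   ]] 0.08562012504749911 [-0.46988576 -0.6424545  -0.25207239]
scene {'vertical_fov': 43.72151242541857, 'cx': 322.54319385034756, 'cy': 246.61645786136495, 'rvec': array([ 1.23753649,  2.40251495, -0.83782587]), 'tvec': array([ 0.24139609, -0.21817965,  1.73424429])}
side {'vertical_fov': 46.26305514886031, 'cx': 313.14403585891023, 'cy': 236.40507047658795, 'rvec': array([ 2.13091233, -0.22556022,  0.09059433]), 'tvec': array([-0.45490382,  0.20208712,  1.50903997])}
wrist {'vertical_fov': 65.70646984690485, 'cx': 318.5236901841543, 'cy': 239.68301608764313, 'rvec': array([-2.38558999, -1.62624437, -0.24229898]), 'tvec': array([-0.62492326, -0.03759498,  0.37908353])}
scene chest [([0.688, -0.106, -0.002], 0.83), ([0.572, 0.484, -0.0], 0.49)]
scene drawer_face [([0.452, -0.126, 0.046], 0.6)]
scene drawer_spot [([0.517, -0.121, 0.011], 0.61)]
scene catch_pivot [([0.62, -0.111, 0.076], 0.82)]
scene catch_tab [([0.617, -0.093, 0.094], 0.76)]
scene canister [([0.692, -0.112, 
[... 672 characters left out ...]
pot [([0.516, -0.12, 0.016], 0.81)]
side catch_pivot [([0.616, -0.114, 0.076], 0.95), ([0.427, 0.192, 0.003], 0.3)]
side catch_tab [([0.613, -0.092, 0.096], 0.63)]
side canister [([0.693, -0.11, 0.089], 0.89)]
side canister_handle [([0.693, -0.112, 0.221], 0.65)]
side mat [([0.46, -0.396, 0.004], 0.77)]
side pen_pot [([0.616, -0.116, 0.078], 0.36)]
side mouse [([0.3, -0.315, 0.004], 0.57)]
side wash_bottle [([0.574, 0.48, -0.002], 0.85)]
side jar0 [([0.358, 0.286, -0.003], 0.63), ([0.518, 0.202, -0.002], 0.6), ([0.455, 0.375, 0.0], 0.58), ([0.528, 0.374, 0.002], 0.52), ([0.427, 0.192, 0.003], 0.5), ([0.522, 0.283, -0.001], 0.46), ([0.443, 0.296, 0.001], 0.42), ([0.611, -0.091, 0.098], 0.25)]
```

View pics/scene0.png

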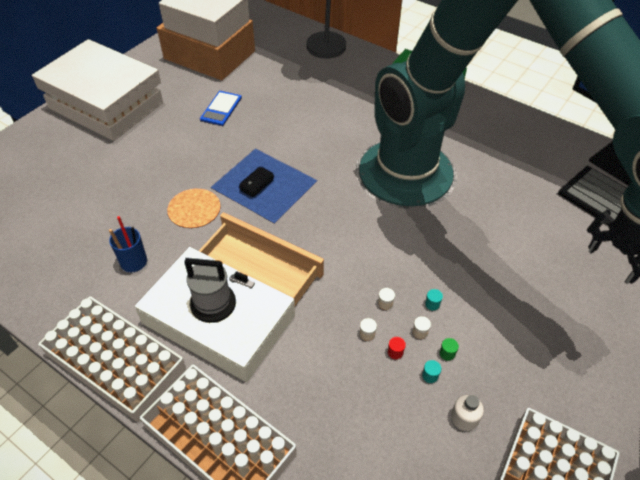

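View pics/side0.png

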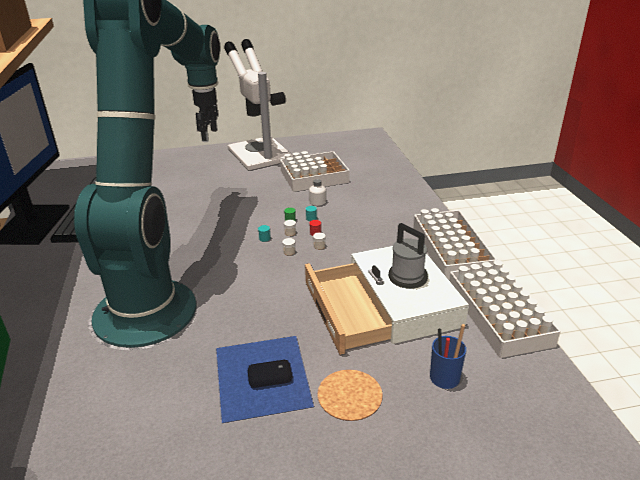

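View pics/wrist0.png

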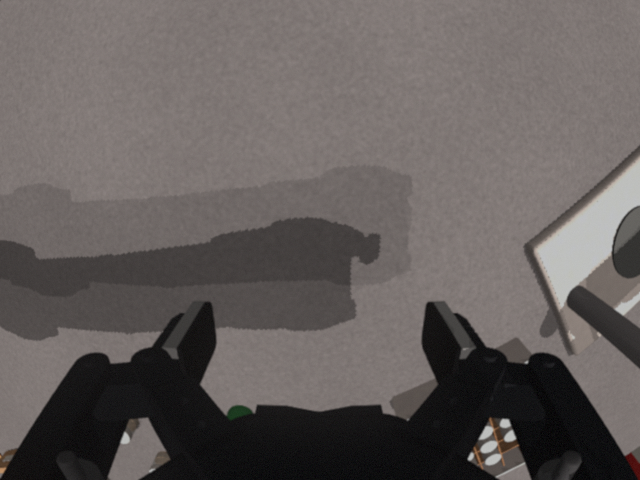

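```bash
cat >> h.py <<'E'
def proj(c,P):
    m=r.camera_model(c); P=np.atleast_2d(np.asarray(P,float)); f=240/np.tan(np.radians(m['vertical_fov'])/2)
    R=cv2.Rodrigues(np.array(m['rvec']))[0]; q=P@R.T+m['tvec']
    return np.c_[f*q[:,0]/q[:,2]+m['cx'], f*q[:,1]/q[:,2]+m['cy']]
def back(c,uv,z):
    m=r.camera_model(c); f=240/np.tan(np.radians(m['vertical_fov'])/2)
    R=cv2.Rodrigues(np.array(m['rvec']))[0]
    o=-R.T@m['tvec']; d=R.T@np.array([(uv[0]-m['cx'])/f,(uv[1]-m['cy'])/f,1]); t=(z-o[2])/d[2]; return o+t*d
E
python3 - <<'E'
from h import *
for P in [(.443,.297),(.529,.377),(.459,.375),(.42,.192),(.523,.28),(.518,.202),(.358,.286)]:
    print(P,proj('scene',[*P,.04]).round(),proj('side',[*P,.04]).round())
im=cv2.imread('pics/scene0.png')
a=cv2.resize(im[270:400,340:480],None,fx=4,fy=4,interpolation=cv2.INTER_CUBIC)
cv2.imwrite('pics/c1.png',a)
cv2.imwrite('pics/c2.png',cv2.resize(im[200:385,130:330],None,fx=3.2,fy=3.2,interpolation=cv2.INTER_CUBIC))
im=cv2.imread('pics/side0.png')
cv2.imwrite('pics/c3.png',cv2.resize(im[215:365,300:480],None,fx=4,fy=4,interpolation=cv2.INTER_CUBIC))
E
```

```text
(0.443, 0.297) [[422. 322.]] [[288. 223.]]
(0.529, 0.377) [[435. 368.]] [[310. 208.]]
(0.459, 0.375) [[449. 345.]] [[289. 210.]]
(0.42, 0.192) [[388. 293.]] [[286. 241.]]
(0.523, 0.28) [[398. 343.]] [[314. 222.]]
(0.518, 0.202) [[369. 324.]] [[317. 235.]]
(0.358, 0.286) [[436. 295.]] [[262. 228.]]
```

View pics/c1.png

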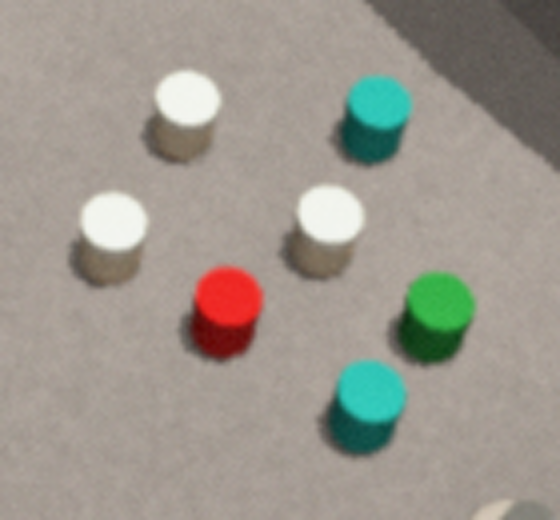

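View pics/c2.png

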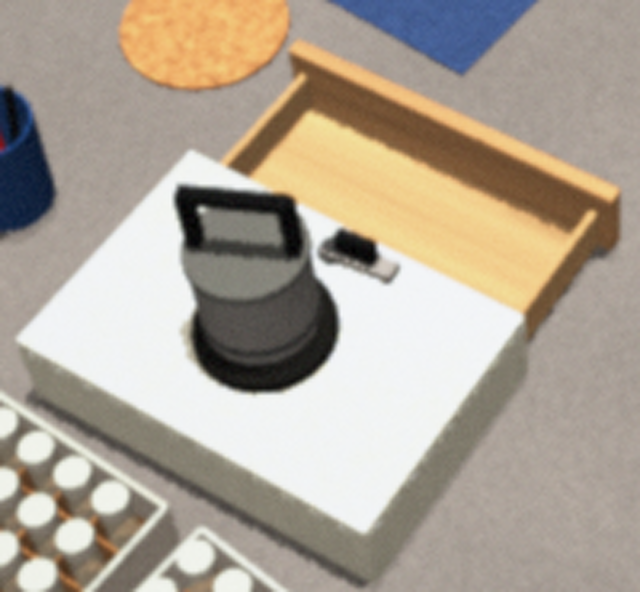

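View pics/c3.png

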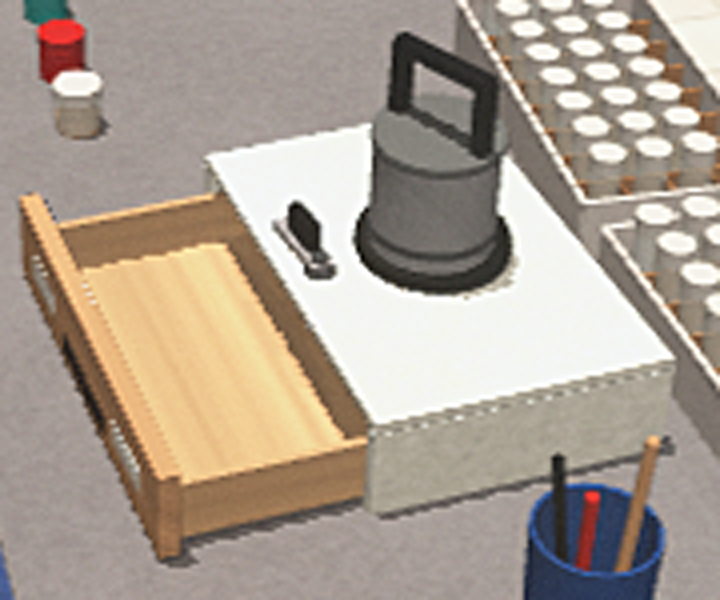

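```bash
python3 - <<'E'
from h import *
g=lambda x,y:(130+x/3.2,200+y/3.2)
C={k:back('scene',g(*v),.075)[:2] for k,v in dict(FR=(190,150),FL=(527,315),RL=(370,537),RR=(18,345)).items()}
g2=lambda x,y:(300+x/4,215+y/4)
D={k:back('side',g2(*v),.075)[:2] for k,v in dict(FR=(372,427),FL=(207,157),RR=(672,360)).items()}
print(C,D)
for a,b in [('FR','FL'),('RR','RL'),('FR','RR'),('FL','RL')]:
    for X in (C,D):
        if a in X and b in X:
            d=X[b]-X[a]; print(a,b,np.hypot(*d),np.degrees(np.arctan2(d[1],d[0])))
print('centre',np.mean(list(C.values()),0),(D['FL']+D['RR'])/2)
A,B=back('scene',g(178,190),.228),back('scene',g(297,203),.228); print(A,B,np.degrees(np.arctan2(*(B-A)[[1,0]])),np.hypot(*(B-A)[:2]))
A,B=back('side',g2(400,37),.228),back('side',g2(494,75),.228); print(A,B,np.degrees(np.arctan2(*(B-A)[[1,0]])),np.hypot(*(B-A)[:2]))
A,B=back('scene',g(290,45),.070),back('scene',g(617,190),.070); print(A,B,np.degrees(np.arctan2(*(B-A)[[1,0]])),np.hypot(*(B-A)[:2]))
E
```

```text
{'FR': array([ 0.60821344, -0.26311027]), 'FL': array([0.5790036 , 0.03585674]), 'RL': array([0.77834192, 0.05721127]), 'RR': array([ 0.80770917, -0.23974742])} {'FR': array([ 0.60646578, -0.26773881]), 'FL': array([0.5827188 , 0.02941138]), 'RR': array([ 0.80526127, -0.24982455])}
FR FL 0.3003905590450745 95.58023255114271
FR FL 0.29809755576243246 94.56912391057246
RR RL 0.29840726182185356 95.64781060898503
FR RR 0.20085907714846016 6.679458076784253
FR RR 0.19960102368048163 5.149243813811287
FL RL 0.20047887345778273 6.114607965176376
centre [ 0.69331703 -0.10244742] [ 0.69399004 -0.11020659]
[ 0.71232479 -0.1413253   0.228     ] [ 0.67538009 -0.07177256  0.228     ] 117.97614029758017 0.07875591407716931
[ 0.6767428  -0.08383679  0.228     ] [ 0.71812006 -0.13975323  0.228     ] -53.4991564515469 0.06956095497743099
[ 0.4801285  -0.27606878  0.07      ] [0.44674725 0.02089464 0.07      ] 96.41361645398925 0.2988337091617159
```

```bash
cat >> h.py <<'E'
def plan(p,yaw_y=None):
    """yaw_y: desired direction of tool y in world, deg; tool pointing down"""
    s=r.get_state(); R=np.array(s['eef_rot']); d=np.array(p)-s['ee_pos']
    out=(R.T@d*100).round(2)
    if yaw_y is None: rv=np.zeros(3)
    else:
        def T(a):
            y=np.array([np.cos(a),np.sin(a),0]); z=np.array([0,0,-1.]); return np.c_[np.cross(y,z),y,z]
        c=[]
        for k in(0,180):
            rv=cv2.Rodrigues(R.T@T(np.radians(yaw_y+k)))[0].ravel(); c.append(rv)
        rv=min(c,key=np.linalg.norm)
    print('t',round(s['clock'],2),'pos',np.round(s['ee_pos'],4),'gap',round(s['finger_gap'],4),'turn',rv.round(3).tolist(),'shift',out.tolist(),'rows>=',round(max(np.linalg.norm(d)/.0625,np.degrees(np.linalg.norm(rv))/10.7),1), 'j',np.round(s['joint_positions'],0))
    return rv,out
E
python3 - <<'E'
from h import *
plan([.66,-.10,.34],31)
E
```

```text
t 1.35 pos [0.2276 0.5821 0.2313] gap 0.0855 turn [-0.0, 0.0, 0.657] shift [-65.11, -47.77, -10.87] rows>= 13.0 j [-71.  24.  -1.  92.   0.  64.  -3.]
```

Call:
drive_tool --deltas '[[[0, 0, 0.07], [-6, -4, -5], 1], [[0, 0, 0.15], [-12, -8, -8], 1], [[0, 0, 0.3], [-18, -13, -10.9], 1], [[0, 0, 0.4], [-24, -18, -10.9], 1], [[0, 0, 0.5], [-30, -22, -10.9], 1], [[0, 0, 0.6], [-35, -26, -10.9], 1], [[0, 0, 0.657], [-40, -29.3, -10.9], 1], [[0, 0, 0.657], [-45, -33, -10.9], 1], [[0, 0, 0.657], [-50, -36.7, -10.9], 1], [[0, 0, 0.657], [-54, -39.6, -10.9], 1]]'

```text
clock: 2.6
ee_pos: [0.5506, 0.0721, 0.3403]
eef_rot: [[-0.515, 0.857, 0.001], [0.857, 0.515, 0.0], [-0.0, 0.001, -1.0]]
force: [0.3, 1.7, -0.0]
finger_gap: 0.0854
```

```bash
python3 - <<'E'
from h import *
plan([.66,-.10,.34],31)
E
```

```text
t 2.6 pos [0.5506 0.0721 0.3403] gap 0.0854 turn [0.001, 0.0, 0.0] shift [-20.39, 0.5, 0.03] rows>= 3.3 j [-33.  13.  27.  95.  -6.  74.  26.]
```

Call:
drive_tool --deltas '[[[0, 0, 0], [-5, 0.5, 0], 1], [[0, 0, 0], [-10, 0.5, 0], 1], [[0, 0, 0], [-15, 0.5, 0], 1], [[0, 0, 0], [-19, 0.5, 0], 1], [[0, 0, 0], [-20.4, 0.5, 0], 1], [[0, 0, 0], [-20.4, 0.5, 0], 1], [[0, 0, 0], [-20.4, 0.5, 0], 1], [[0, 0, 0], [-20.4, 0.5, 0], 1], [[0, 0, 0], [-20.4, 0.5, 0], 1], [[0, 0, 0], [-20.4, 0.5, 0], 1]]'

```text
clock: 3.85
ee_pos: [0.66, -0.0998, 0.3404]
eef_rot: [[-0.516, 0.857, 0.001], [0.857, 0.516, 0.0], [-0.0, 0.001, -1.0]]
force: [0.2, -0.1, -0.7]
finger_gap: 0.0855
```

```bash
python3 - <<'E'
from h import *
snap('wrist','w1')
for q in ['canister_handle','canister']:
    print(q,[(np.round(d['point'],3).tolist(),round(d['score'],2)) for d in r.pinpoint('wrist',q)])
plan([.691,-.111,.26],31)
E
```

```text
canister_handle [([0.697, -0.111, 0.22], 0.71), ([0.522, -0.125, 0.01], 0.65), ([0.687, -0.394, 0.001], 0.51)]
canister [([0.694, -0.108, 0.09], 0.89), ([0.691, -0.394, -0.002], 0.45)]
t 4.0 pos [ 0.66   -0.1001  0.3403] gap 0.0852 turn [0.001, 0.0, 0.0] shift [-2.54, 2.09, 8.03] rows>= 1.4 j [-15.  27.  31.  78. -13.  79.  47.]
```

View pics/w1.png

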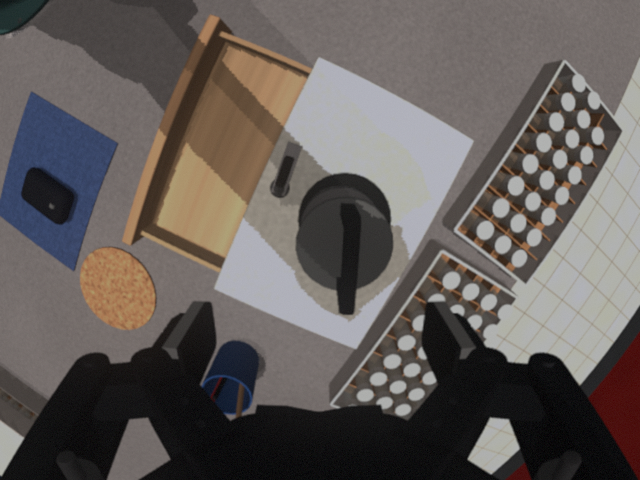

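```bash
cat >> h.py <<'E'
def wback(uv,z,m=None):
    m=m or r.camera_model('wrist'); f=240/np.tan(np.radians(m['vertical_fov'])/2)
    R=cv2.Rodrigues(np.array(m['rvec']))[0]; o=-R.T@m['tvec']
    v=np.array([uv[0]-m['cx'],uv[1]-m['cy']]); rr=np.linalg.norm(v); th=rr/f
    d=R.T@np.r_[np.sin(th)*v/rr,np.cos(th)]; t=(z-o[2])/d[2]; return o+t*d
E
python3 - <<'E'
from h import *
im=cv2.imread('pics/w1.png')
cv2.imwrite('pics/c4.png',cv2.resize(im[170:330,270:420],None,fx=4,fy=4,interpolation=cv2.INTER_CUBIC))
for a,b in [((350,205),(346,313))]:
    A,B=wback(a,.228),wback(b,.228); d=B-A; print(A,B,(A+B)/2,np.hypot(*d[:2]),np.degrees(np.arctan2(d[1],d[0])))
E
```

```text
[ 0.66830387 -0.06965691  0.228     ] [ 0.71127816 -0.1428119   0.228     ] [ 0.68979101 -0.10623441  0.228     ] 0.08484363429145649 -59.568244566903914
```

View pics/c4.png

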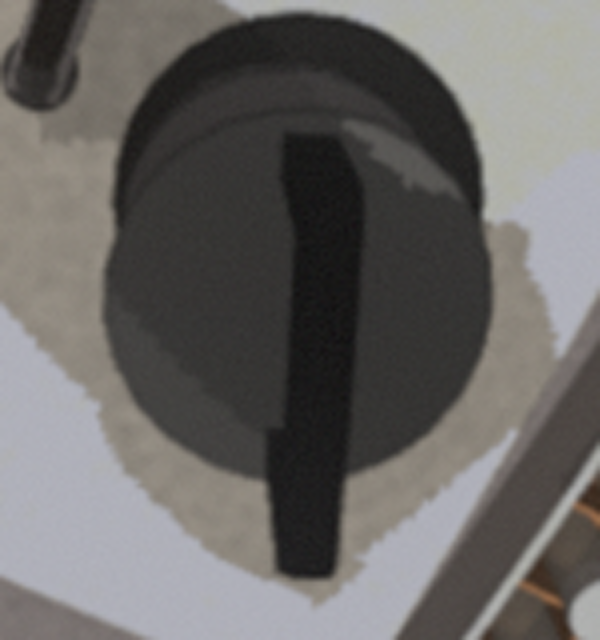

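```bash
python3 - <<'E'
from h import *
A,B=wback((351.2,217.5),.228),wback((346.5,313.7),.228); d=B-A; print((A+B)/2,np.hypot(*d[:2]),np.degrees(np.arctan2(d[1],d[0])))
plan([.692,-.11,.203],30.5)
E
```

```text
[ 0.6928923  -0.10999964  0.228     ] 0.07645593459962718 -60.09670666254122
t 4.0 pos [ 0.66   -0.1001  0.3403] gap 0.0852 turn [0.001, 0.0, 0.009] shift [-2.5, 2.22, 13.73] rows>= 2.3 j [-15.  27.  31.  78. -13.  79.  47.]
```

Call:
drive_tool --deltas '[[[0, 0, 0.01], [-2.5, 2.2, 2], 1], [[0, 0, 0.01], [-2.5, 2.2, 5], 1], [[0, 0, 0.01], [-2.5, 2.2, 8], 1], [[0, 0, 0.01], [-2.5, 2.2, 11], 1], [[0, 0, 0.01], [-2.5, 2.2, 13], 1], [[0, 0, 0.01], [-2.5, 2.2, 13.7], 1], [[0, 0, 0.01], [-2.5, 2.2, 13.7], 0], [[0, 0, 0.01], [-2.5, 2.2, 13.7], 0], [[0, 0, 0.01], [-2.5, 2.2, 13.7], 0], [[0, 0, 0.01], [-2.5, 2.2, 13.7], 0]]' --grip_force 70

```text
clock: 5.25
ee_pos: [0.692, -0.11, 0.2038]
eef_rot: [[-0.507, 0.862, 0.001], [0.862, 0.507, 0.0], [-0.0, 0.001, -1.0]]
force: [1.1, 1.5, 1.1]
finger_gap: 0.0123
```

Call:
drive_tool --deltas '[[[0, 0, 0], [0, 0, -0.5], 0], [[0, 0, 0], [0, 0, -1.5], 0], [[0, 0, 0], [0, 0, -2.5], 0], [[0, 0, 0], [0, 0, -3.5], 0], [[0, 0, 0], [0, 0, -4.5], 0], [[0, 0, 0], [0, 0, -5], 0], [[0, 0, 0], [0, 0, -5], 0], [[0, 0, 0], [0, 0, -5], 0], [[0, 0, 0], [0, 0, -5], 0], [[0, 0, 0], [0, 0, -5], 0]]'

```text
clock: 6.5
ee_pos: [0.6919, -0.1101, 0.2536]
eef_rot: [[-0.507, 0.862, 0.001], [0.862, 0.507, 0.0], [-0.0, 0.001, -1.0]]
force: [-0.3, -0.9, -4.1]
finger_gap: 0.0107
```

```bash
python3 - <<'E'
from h import *
snap('side','s1')
for c in ['scene','side']:
    if c=='scene': snap(c,'sc1')
    for q in ['mat','canister','catch_tab']: print(c,q,[(np.round(d['point'],3).tolist(),round(d['score'],2)) for d in r.pinpoint(c,q)])
plan([.466,-.398,.254],None)
im=cv2.imread('pics/side0.png')
cv2.imwrite('pics/c5.png',cv2.resize(im[360:430,300:400],None,fx=6,fy=6))
E
```

```text
scene mat []
scene canister [([0.696, -0.108, 0.139], 0.76)]
scene catch_tab [([0.618, -0.094, 0.092], 0.77)]
side mat [([0.46, -0.394, 0.004], 0.65)]
side canister [([0.695, -0.111, 0.136], 0.96)]
side catch_tab [([0.613, -0.091, 0.096], 0.69)]
t 6.9 pos [ 0.692  -0.1101  0.2538] gap 0.0108 turn [0.0, 0.0, 0.0] shift [-13.36, -34.07, -0.06] rows>= 5.9 j [-12.  33.  29.  80. -17.  71.  49.]
```

View pics/s1.png

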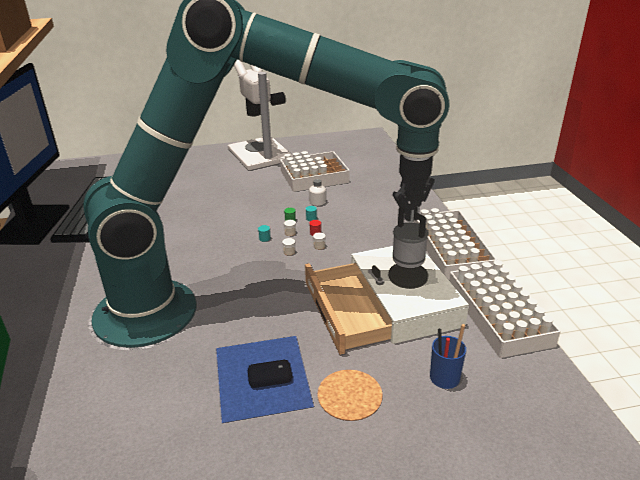

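```bash
python3 - <<'E'
from h import *
for c,n in(('side','side0'),('scene','scene0')):
    im=cv2.cvtColor(cv2.imread(f'pics/{n}.png'),cv2.COLOR_BGR2HSV)
    m=cv2.inRange(im,(5,110,120),(25,255,255)); k,l,s,ce=cv2.connectedComponentsWithStats(m)
    uv=(350,394) if c=='side' else (194,207)
    i=l[uv[1],uv[0]]; print(s[i]); 
    pts=np.argwhere(l==i)[:,::-1]; P=np.array([back(c,p,.005)[:2] for p in pts]); 
    (ctr,rad)=cv2.minEnclosingCircle((P*1000).astype(np.float32)); print(c,P.mean(0),ctr,rad)
E
```

```text
[ 318  370   64   51 2566]
side [ 0.46605966 -0.40096025] (466.27874755859375, -398.5700378417969) 72.53600311279297
[ 168  189   52   39 1611]Traceback (most recent call last):
  File "<stdin>", line 7, in <module>
  File "h.py", line 10, in back
    m=r.camera_model(c); f=240/np.tan(np.radians(m['vertical_fov'])/2)
ValueError: time passes only in moves, steps and waits
```

Call:
drive_tool --deltas '[[[0, 0, 0], [-0.8, -2, 0], 0], [[0, 0, 0], [-2.2, -5.5, 0], 0], [[0, 0, 0], [-3.8, -9.7, 0], 0], [[0, 0, 0], [-5.5, -14, 0], 0], [[0, 0, 0], [-7.2, -18.4, 0], 0], [[0, 0, 0], [-8.9, -22.7, 0], 0], [[0, 0, 0], [-10.6, -27, 0], 0], [[0, 0, 0], [-12, -30.7, 0], 0], [[0, 0, 0], [-13, -33.2, 0], 0], [[0, 0, 0], [-13.4, -34.1, 0], 0]]'

```text
clock: 8.15
ee_pos: [0.4641, -0.4002, 0.2537]
eef_rot: [[-0.504, 0.863, 0.001], [0.863, 0.504, -0.0], [-0.001, 0.001, -1.0]]
force: [1.3, 1.1, -4.7]
finger_gap: 0.0104
```

```bash
python3 - <<'E'
from h import *
snap('side','s2')
for q in ['canister','mat']: print(q,[(np.round(d['point'],3).tolist(),round(d['score'],2)) for d in r.pinpoint('side',q)])
plan([.466,-.399,.124],None)
E
```

```text
canister [([0.467, -0.399, 0.136], 0.93), ([0.466, -0.401, 0.271], 0.72)]
mat [([0.464, -0.396, 0.004], 0.77), ([0.468, -0.399, 0.139], 0.65)]
t 8.3 pos [ 0.4661 -0.3982  0.2534] gap 0.0106 turn [0.0, 0.0, 0.0] shift [-0.06, -0.07, 12.94] rows>= 2.1 j [ 12.  24.  35.  94. -15.  66.  81.]
```

View pics/s2.png

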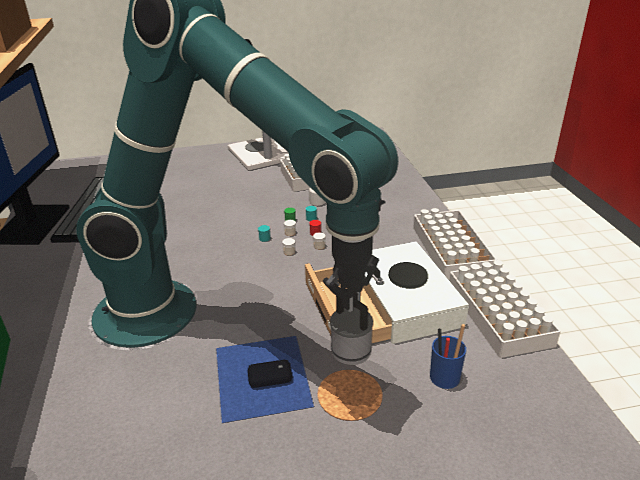

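Call:
drive_tool --deltas '[[[0, 0, 0], [0, 0, 2], 0], [[0, 0, 0], [0, 0, 4.5], 0], [[0, 0, 0], [0, 0, 7], 0], [[0, 0, 0], [0, 0, 9.3], 0], [[0, 0, 0], [0, 0, 11], 0], [[0, 0, 0], [0, 0, 12], 0], [[0, 0, 0], [0, 0, 12.5], 0], [[0, 0, 0], [0, 0, 12.8], 0], [[0, 0, 0], [0, 0, 13], 0], [[0, 0, 0], [0, 0, 13.1], 0]]'

```text
clock: 9.55
ee_pos: [0.4664, -0.3982, 0.1226]
eef_rot: [[-0.507, 0.862, 0.002], [0.862, 0.507, 0.0], [-0.001, 0.002, -1.0]]
force: [-0.5, 0.6, -4.0]
finger_gap: 0.0108
```

Still carrying; inch down, then open and rise straight up.

Call:
drive_tool --deltas '[[[0, 0, 0], [0, 0, 0.1], 0], [[0, 0, 0], [0, 0, 0.15], 0], [[0, 0, 0], [0, 0, 0.2], 0], [[0, 0, 0], [0, 0, 0.2], 0], [[0, 0, 0], [0, 0, 0.2], 0.2], [[0, 0, 0], [0, 0, 0.2], 0.5], [[0, 0, 0], [0, 0, 0.2], 1], [[0, 0, 0], [0, 0, 0.2], 1], [[0, 0, 0], [0, 0, 0.2], 1], [[0, 0, 0], [0, 0, 0.2], 1]]'

```text
clock: 10.8
ee_pos: [0.4664, -0.3982, 0.1206]
eef_rot: [[-0.507, 0.862, 0.002], [0.862, 0.507, 0.0], [-0.001, 0.002, -1.0]]
force: [-0.5, -0.3, -0.4]
finger_gap: 0.0853
```

Call:
drive_tool --deltas '[[[0, 0, 0], [0, 0, -1], 1], [[0, 0, 0], [0, 0, -3], 1], [[0, 0, 0], [0, 0, -6], 1], [[0, 0, 0], [0, 0, -9], 1], [[0, 0, 0], [0, 0, -13], 1], [[0, 0, 0], [0, 0, -17], 1], [[0, 0, 0], [0, 0, -20], 1], [[0, 0, 0], [0, 0, -20], 1], [[0, 0, 0], [0, 0, -20], 1], [[0, 0, 0], [0, 0, -20], 1]]'

```text
clock: 12.05
ee_pos: [0.4658, -0.398, 0.3201]
eef_rot: [[-0.507, 0.862, 0.001], [0.862, 0.507, 0.001], [0.0, 0.001, -1.0]]
force: [0.4, -0.4, 0.1]
finger_gap: 0.0852
```

```bash
python3 - <<'E'
from h import *
snap('side','s3')
for q in ['canister','jar0']: print(q,[(np.round(d['point'],3).tolist(),round(d['score'],2)) for d in r.pinpoint('side',q)])
plan([.466,-.1,.30],0)
E
```

```text
canister [([0.468, -0.4, 0.005], 0.73), ([0.615, -0.113, 0.08], 0.36)]
jar0 [([0.426, 0.19, 0.005], 0.74), ([0.527, 0.372, 0.002], 0.67), ([0.442, 0.3, 0.001], 0.63), ([0.361, 0.283, -0.001], 0.58), ([0.518, 0.202, -0.005], 0.56), ([0.52, 0.28, -0.002], 0.48), ([0.458, 0.376, -0.005], 0.46)]
t 12.2 pos [ 0.4658 -0.3982  0.3202] gap 0.0855 turn [0.001, -0.0, 0.531] shift [25.7, 15.12, 2.04] rows>= 4.8 j [ 11.  22.  36.  89. -13.  74.  79.]
```

View pics/s3.png

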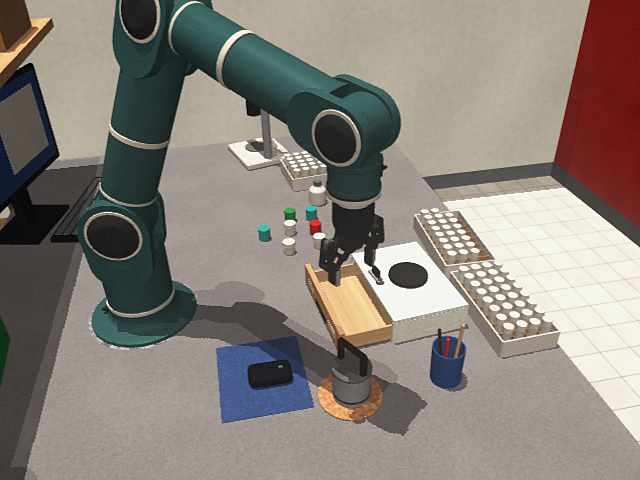

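```bash
python3 - <<'E'
from h import *
plan([.43,.15,.25],95.8)
E
```

```text
t 12.2 pos [ 0.4658 -0.3982  0.3202] gap 0.0855 turn [0.001, 0.001, -1.141] shift [49.08, 24.67, 7.05] rows>= 8.9 j [ 11.  22.  36.  89. -13.  74.  79.]
```

Call:
drive_tool --deltas '[[[0, 0, -0.1], [4, 2, 0], 1], [[0, 0, -0.25], [9, 4.5, 0], 1], [[0, 0, -0.4], [14, 7, 0], 1], [[0, 0, -0.55], [19, 9.6, 1], 1], [[0, 0, -0.7], [24, 12, 2], 1], [[0, 0, -0.85], [29, 14.6, 4], 0.7], [[0, 0, -1], [34, 17, 5], 0.7], [[0, 0, -1.14], [39, 19.6, 7], 0.7], [[0, 0, -1.14], [44, 22, 7], 0.7], [[0, 0, -1.14], [49, 24.7, 7], 0.7]]'

```text
clock: 13.45
ee_pos: [0.4301, 0.151, 0.2504]
eef_rot: [[-0.995, -0.1, 0.001], [-0.1, 0.995, 0.001], [-0.001, 0.001, -1.0]]
force: [1.8, -0.4, 0.4]
finger_gap: 0.0594
```

```bash
python3 - <<'E'
from h import *
s=r.get_state();snap('wrist','w2'); 
for q in ['jar0']: print(q,[(np.round(d['point'],3).tolist(),round(d['score'],2)) for d in r.pinpoint('wrist',q)])
plan([.423,.191,.05],95.8)
E
```

```text
jar0 [([0.359, 0.282, -0.001], 0.9), ([0.527, 0.373, -0.0], 0.9), ([0.519, 0.199, 0.001], 0.81), ([0.52, 0.279, 0.002], 0.78), ([0.458, 0.374, 0.002], 0.64)]
t 13.55 pos [0.4297 0.1547 0.2503] gap 0.0596 turn [0.002, 0.001, 0.006] shift [0.29, 3.65, 20.04] rows>= 3.3 j [-29.   5.   6. 114.  -1.  60.  73.]
```

View pics/w2.png

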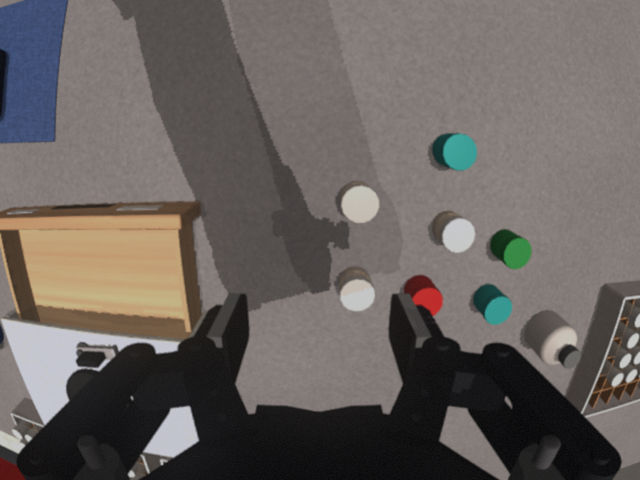

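```bash
python3 - <<'E'
from h import *
for uv in [(360,203),(457,234),(357,295)]: print(wback(uv,.04).round(4))
E
```

```text
[0.4224 0.1947 0.04  ]
[0.4424 0.3009 0.04  ]
[0.52   0.2054 0.04  ]
```

Call:
drive_tool --deltas '[[[0, 0, 0], [0.2, 2, 3], 0.7], [[0, 0, 0], [0.4, 3.7, 8], 0.7], [[0, 0, 0], [0.4, 3.7, 13], 0.7], [[0, 0, 0], [0.4, 3.7, 18], 0.7], [[0, 0, 0], [0.4, 3.7, 22], 0.7], [[0, 0, 0], [0.4, 3.7, 23.8], 0.7], [[0, 0, 0], [0.4, 3.7, 23.8], 0.7], [[0, 0, 0], [0.4, 3.7, 23.8], 0.2], [[0, 0, 0], [0.4, 3.7, 23.8], 0.2], [[0, 0, 0], [0.4, 3.7, 23.8], 0.2]]' --grip_force 30

```text
clock: 14.8
ee_pos: [0.4225, 0.1916, 0.0134]
eef_rot: [[-0.994, -0.107, 0.002], [-0.107, 0.994, 0.002], [-0.002, 0.002, -1.0]]
force: [-2.3, -1.7, 9.0]
finger_gap: 0.0374
```

Call:
drive_tool --deltas '[[[0, 0, 0], [0, 0, 0], 0.2], [[0, 0, 0], [0, 0, -2], 0.2], [[0, 0, 0], [0, 0, -5], 0.2], [[0, 0, 0], [0, 0, -8], 0.2], [[0, 0, 0], [0, 0, -11], 0.2], [[0, 0, 0], [0, 0, -13], 0.2], [[0, 0, 0], [0, 0, -13], 0.2], [[0, 0, 0], [0, 0, -13], 0.2], [[0, 0, 0], [0, 0, -13], 0.2], [[0, 0, 0], [0, 0, -13], 0.2]]'

```text
clock: 16.05
ee_pos: [0.4219, 0.1912, 0.1428]
eef_rot: [[-0.994, -0.107, 0.001], [-0.107, 0.994, 0.002], [-0.001, 0.002, -1.0]]
force: [0.1, 0.2, -0.7]
finger_gap: 0.0369
```

```bash
python3 - <<'E'
from h import *
c,s_=np.cos(np.radians(5.8)),np.sin(np.radians(5.8))
ch=np.array([.693,-.109])
snap('wrist','w3')
for q in ['drawer_spot','drawer_face','catch_pivot','chest']:
    for cam in ['wrist','scene','side']:
        if q=='drawer_spot' and cam!='wrist': r.capture(cam)
        print(cam,q,[(np.round(d['point'],3).tolist(),round(d['score'],2)) for d in r.pinpoint(cam,q)][:2])
plan([.49,-.05,.15],95.8)
E
```

```text
wrist drawer_spot [([0.521, -0.125, 0.011], 0.73)]
scene drawer_spot [([0.518, -0.116, 0.014], 0.85), ([0.296, -0.314, 0.006], 0.63)]
side drawer_spot [([0.517, -0.122, 0.012], 0.94)]
wrist drawer_face []
scene drawer_face [([0.456, -0.127, 0.043], 0.69), ([0.466, -0.397, 0.138], 0.33)]
side drawer_face [([0.456, -0.124, 0.038], 0.9)]
wrist catch_pivot [([0.62, -0.112, 0.076], 0.74)]
scene catch_pivot [([0.621, -0.112, 0.078], 0.77)]
side catch_pivot [([0.616, -0.113, 0.08], 0.82)]
wrist chest [([0.692, -0.106, -0.001], 0.9)]
scene chest [([0.69, -0.11, -0.0], 0.72)]
side chest [([0.69, -0.393, -0.002], 0.69), ([0.692, -0.109, 0.0], 0.6)]
t 16.8 pos [0.4222 0.1913 0.1434] gap 0.0369 turn [0.002, 0.002, 0.006] shift [-4.16, -24.71, -0.7] rows>= 4.0 j [-32.  14.   4. 120.  -1.  46.  69.]
```

View pics/w3.png

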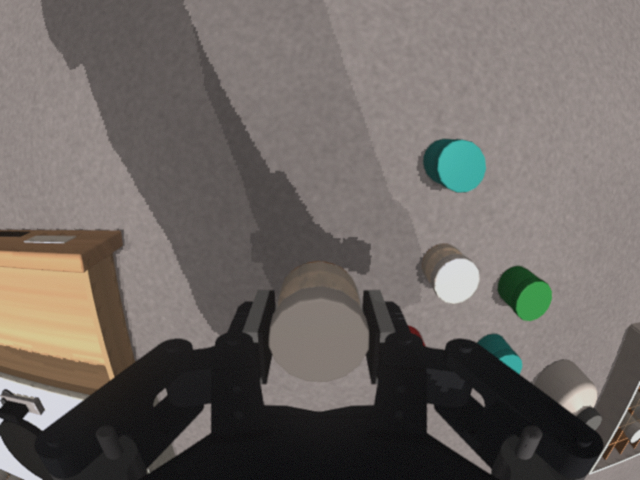

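Call:
drive_tool --deltas '[[[0, 0, 0], [-0.5, -3, 0], 0.2], [[0, 0, 0], [-1.2, -8, 0], 0.2], [[0, 0, 0], [-2, -13.5, 0], 0.2], [[0, 0, 0], [-2.9, -19, 0], 0.2], [[0, 0, 0], [-3.7, -24.5, 0], 0.2], [[0, 0, 0], [-4.6, -30, 0], 0.2], [[0, 0, 0], [-5.3, -35, 0], 0.2], [[0, 0, 0], [-5.9, -38.5, 0], 0.2], [[0, 0, 0], [-6.1, -40, 0], 0.2], [[0, 0, 0], [-6.1, -40.1, 0], 0.2]]'

```text
clock: 18.05
ee_pos: [0.5256, -0.2011, 0.1425]
eef_rot: [[-0.994, -0.106, 0.002], [-0.106, 0.994, 0.002], [-0.002, 0.002, -1.0]]
force: [-0.2, -0.3, -1.3]
finger_gap: 0.0371
```

```bash
python3 - <<'E'
from h import *
plan([.526,-.2006,.0265],95.8)
s=r.get_state();print(np.round(s['eef_rot'],3))
E
```

```text
t 18.05 pos [ 0.5256 -0.2011  0.1425] gap 0.0371 turn [0.002, 0.002, 0.005] shift [-0.02, 0.02, 11.6] rows>= 1.9 j [  6.  24.  15. 107.  -8.  50. 121.]
[[-0.994 -0.106  0.002]
 [-0.106  0.994  0.002]
 [-0.002  0.002 -1.   ]]
```

Call:
drive_tool --deltas '[[[0, 0, 0], [0, 0, 2], 0.2], [[0, 0, 0], [0, 0, 5], 0.2], [[0, 0, 0], [0, 0, 8], 0.2], [[0, 0, 0], [0, 0, 10], 0.2], [[0, 0, 0], [0, 0, 11.2], 0.2], [[0, 0, 0], [0, 0, 11.6], 0.2], [[0, 0, 0], [0, 0, 11.6], 0.2], [[0, 0, 0], [0, 0, 11.6], 0.62], [[0, 0, 0], [0, 0, 11.6], 0.62], [[0, 0, 0], [0, 0, 11.6], 0.62]]'

```text
clock: 19.3
ee_pos: [0.526, -0.2009, 0.0267]
eef_rot: [[-0.994, -0.106, 0.002], [-0.106, 0.994, 0.002], [-0.003, 0.002, -1.0]]
force: [-0.2, -1.0, 0.2]
finger_gap: 0.0526
```

Call:
drive_tool --deltas '[[[0, 0, 0], [0, 0, -1], 0.62], [[0, 0, 0], [0, 0, -4], 0.62], [[0, 0, 0], [0, 0, -8], 0.62], [[0, 0, 0], [0, 2, -11.6], 0.62], [[0, 0, 0], [0, 7, -11.6], 0.7], [[0, 0, 0], [0, 13, -11.6], 0.7], [[0, 0, 0], [0, 19, -11.6], 0.7], [[0, 0, 0], [0, 25, -11.6], 0.7], [[0, 0, 0], [0, 30, -11.6], 0.7], [[0, 0, 0], [0, 32, -11.6], 0.7]]'

```text
clock: 20.55
ee_pos: [0.4912, 0.1201, 0.1442]
eef_rot: [[-0.994, -0.11, 0.003], [-0.11, 0.994, 0.003], [-0.003, 0.003, -1.0]]
force: [-0.2, -0.4, -0.5]
finger_gap: 0.0597
```

```bash
python3 - <<'E'
from h import *
snap('scene','sc2')
for q in ['jar0','drawer_spot']:
        print(q,[(np.round(d['point'],3).tolist(),round(d['score'],2)) for d in r.pinpoint('scene',q)])
snap('wrist','w4')
print([(np.round(d['point'],3).tolist(),round(d['score'],2)) for d in r.pinpoint('wrist','jar0')])
plan([.519,.202,.012],95.8)
plan([.442,.298,.012],95.8)
E
```

```text
jar0 [([0.523, 0.28, 0.002], 0.87), ([0.444, 0.304, 0.001], 0.72), ([0.531, 0.374, 0.001], 0.71), ([0.457, 0.377, -0.0], 0.64), ([0.519, 0.201, 0.002], 0.59), ([0.358, 0.288, -0.001], 0.54), ([0.525, -0.202, 0.01], 0.5)]
drawer_spot [([0.52, -0.119, 0.012], 0.9)]
[([0.519, 0.199, 0.004], 0.95), ([0.522, 0.28, -0.0], 0.95), ([0.462, 0.373, 0.007], 0.74), ([0.524, -0.2, 0.008], 0.71), ([0.529, 0.37, 0.0], 0.65), ([0.446, 0.295, 0.002], 0.58), ([0.616, -0.115, 0.074], 0.54)]
t 20.8 pos [0.4919 0.1161 0.1438] gap 0.0597 turn [0.002, 0.003, 0.004] shift [-3.56, 8.23, 13.2] rows>= 2.6 j [-24.  18.   9. 114.  -4.  48.  83.]
t 20.8 pos [0.4919 0.1161 0.1438] gap 0.0597 turn [0.002, 0.003, 0.004] shift [3.09, 18.59, 13.2] rows>= 3.7 j [-24.  18.   9. 114.  -4.  48.  83.]
```

View pics/sc2.png

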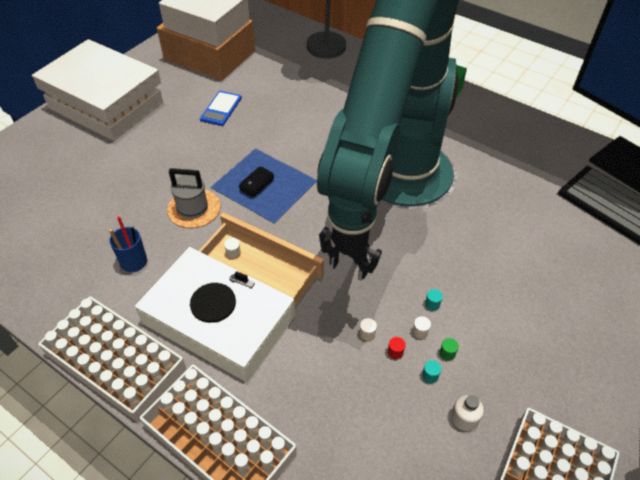

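View pics/w4.png

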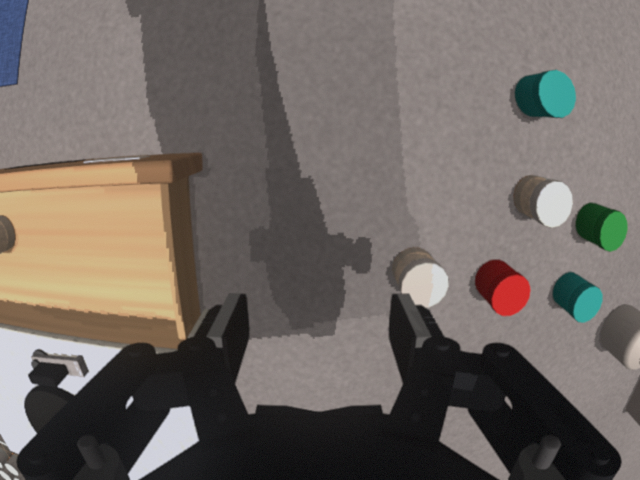

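Call:
drive_tool --deltas '[[[0, 0, 0], [-1.5, 3.5, 0], 0.7], [[0, 0, 0], [-3, 7, 0], 0.7], [[0, 0, 0], [-3.6, 8.2, 2], 0.7], [[0, 0, 0], [-3.6, 8.2, 6], 0.7], [[0, 0, 0], [-3.6, 8.2, 10], 0.7], [[0, 0, 0], [-3.6, 8.2, 13.2], 0.7], [[0, 0, 0], [-3.6, 8.2, 13.2], 0.7], [[0, 0, 0], [-3.6, 8.2, 13.2], 0.2], [[0, 0, 0], [-3.6, 8.2, 13.2], 0.2], [[0, 0, 0], [-3.6, 8.2, 13.2], 0.2]]' --grip_force 30

```text
clock: 22.05
ee_pos: [0.5205, 0.2016, 0.0136]
eef_rot: [[-0.994, -0.105, 0.005], [-0.105, 0.994, 0.003], [-0.005, 0.002, -1.0]]
force: [-0.8, -2.4, 10.7]
finger_gap: 0.0372
```

Call:
drive_tool --deltas '[[[0, 0, 0], [0, 0, 0], 0.2], [[0, 0, 0], [0, 0, -3], 0.2], [[0, 0, 0], [0, 0, -7], 0.2], [[0, 0, 0], [0, 0, -11], 0.2], [[0, 0, 0], [0, -1, -13], 0.2], [[0, 0, 0], [0, -5, -13], 0.2], [[0, 0, 0], [0, -10, -13], 0.2], [[0, 0, 0], [0, -15, -13], 0.2], [[0, 0, 0], [0, -19, -13], 0.2], [[0, 0, 0], [0, -21, -13], 0.2]]'

```text
clock: 23.3
ee_pos: [0.542, -0.01, 0.1438]
eef_rot: [[-0.995, -0.102, 0.006], [-0.102, 0.995, 0.002], [-0.006, 0.002, -1.0]]
force: [0.4, 0.2, -0.7]
finger_gap: 0.0371
```

```bash
python3 - <<'E'
from h import *
plan([.518,-.121,.14],95.8)
E
```

```text
t 23.3 pos [ 0.542  -0.01    0.1438] gap 0.0371 turn [0.002, 0.006, 0.001] shift [3.52, -10.8, 0.34] rows>= 1.8 j [-12.  22.  12. 110.  -6.  49.  99.]
```

Call:
drive_tool --deltas '[[[0, 0.006, 0], [1.5, -5, 0], 0.2], [[0, 0.006, 0], [3, -9, 0], 0.2], [[0, 0.006, 0], [3.5, -10.8, 0], 0.2], [[0, 0.006, 0], [3.5, -10.8, 3], 0.2], [[0, 0.006, 0], [3.5, -10.8, 7], 0.2], [[0, 0.006, 0], [3.5, -10.8, 10], 0.2], [[0, 0.006, 0], [3.5, -10.8, 11.3], 0.2], [[0, 0.006, 0], [3.5, -10.8, 11.7], 0.2], [[0, 0.006, 0], [3.5, -10.8, 11.7], 0.2], [[0, 0.006, 0], [3.5, -10.8, 11.7], 0.2]]'

```text
clock: 24.55
ee_pos: [0.5195, -0.1208, 0.0274]
eef_rot: [[-0.995, -0.102, 0.001], [-0.102, 0.995, 0.002], [-0.002, 0.002, -1.0]]
force: [0.1, 0.6, -0.5]
finger_gap: 0.037
```

Call:
drive_tool --deltas '[[[0, 0, 0], [0, 0, 0], 0.62], [[0, 0, 0], [0, 0, 0], 0.62], [[0, 0, 0], [0, 0, 0], 0.62], [[0, 0, 0], [0, 0, -2], 0.62], [[0, 0, 0], [0, 0, -6], 0.62], [[0, 0, 0], [0, 0, -10], 0.62], [[0, 0, 0], [1, 3, -13], 0.7], [[0, 0, 0], [2, 8, -13], 0.7], [[0, 0, 0], [3, 14, -13], 0.7], [[0, 0, 0], [4, 20, -13], 0.7]]'

```text
clock: 25.8
ee_pos: [0.4583, 0.0755, 0.1579]
eef_rot: [[-0.995, -0.102, 0.002], [-0.102, 0.995, 0.002], [-0.002, 0.002, -1.0]]
force: [1.1, -0.3, 0.2]
finger_gap: 0.0598
```

```bash
python3 - <<'E'
from h import *
snap('scene','sc3')
for q in ['jar0','drawer_spot']:
        print(q,[(np.round(d['point'],3).tolist(),round(d['score'],2)) for d in r.pinpoint('scene',q)])
snap('wrist','w5')
print([(np.round(d['point'],3).tolist(),round(d['score'],2)) for d in r.pinpoint('wrist','jar0')])
plan([.443,.299,.012],95.8)
E
```

```text
jar0 [([0.456, 0.376, -0.003], 0.88), ([0.445, 0.298, 0.001], 0.87), ([0.356, 0.286, -0.002], 0.81), ([0.529, 0.373, 0.003], 0.74), ([0.52, -0.123, 0.012], 0.65), ([0.524, 0.281, 0.0], 0.62), ([0.524, -0.2, 0.009], 0.59)]
drawer_spot [([0.521, -0.119, 0.012], 0.91)]
[([0.531, 0.372, -0.003], 0.9), ([0.521, -0.122, 0.013], 0.87), ([0.444, 0.295, 0.001], 0.83), ([0.458, 0.378, 0.004], 0.8), ([0.36, 0.286, -0.004], 0.7), ([0.524, -0.202, 0.012], 0.63), ([0.523, 0.28, 0.002], 0.63)]
t 26.05 pos [0.4591 0.0735 0.1577] gap 0.0599 turn [0.001, 0.002, 0.001] shift [-0.68, 22.57, 14.6] rows>= 4.3 j [-21.  13.   9. 119.  -3.  48.  86.]
```

View pics/sc3.png

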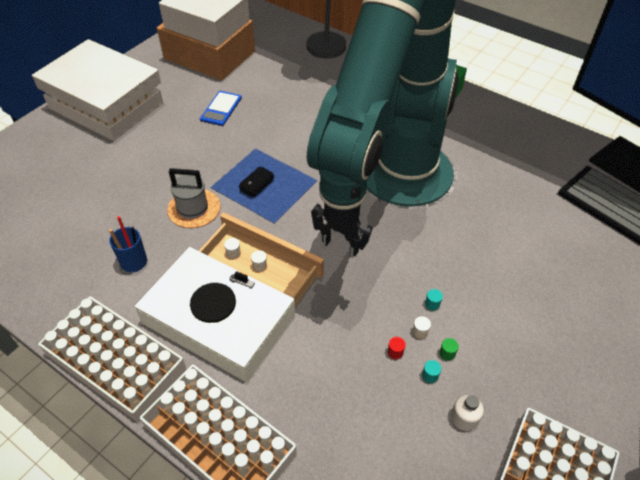

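Two white jars stand in the drawer, at (232,247) and (258,260). The last one is on the bench at (422,327), unmoved.

Call:
drive_tool --deltas '[[[0, 0, 0], [-0.1, 5, 0], 0.7], [[0, 0, 0], [-0.3, 10.5, 0], 0.7], [[0, 0, 0], [-0.5, 16, 0], 0.7], [[0, 0, 0], [-0.7, 21, 0], 0.7], [[0, 0, 0], [-0.7, 22.5, 3], 0.7], [[0, 0, 0], [-0.7, 22.5, 8], 0.7], [[0, 0, 0], [-0.7, 22.5, 12.5], 0.7], [[0, 0, 0], [-0.7, 22.5, 14.6], 0.7], [[0, 0, 0], [-0.7, 22.5, 14.6], 0.7], [[0, 0, 0], [-0.7, 22.5, 14.6], 0.7]]' --grip_force 30

```text
clock: 27.3
ee_pos: [0.4443, 0.2979, 0.0129]
eef_rot: [[-0.995, -0.101, 0.003], [-0.101, 0.995, 0.002], [-0.003, 0.002, -1.0]]
force: [-0.5, -0.1, -0.4]
finger_gap: 0.06
```

Call:
drive_tool --deltas '[[[0, 0, 0], [0, 0, 0], 0.2], [[0, 0, 0], [0, 0, 0], 0.2], [[0, 0, 0], [0, 0, 0], 0.2], [[0, 0, 0], [0, 0, 0], 0.2], [[0, 0, 0], [0, 0, -2], 0.2], [[0, 0, 0], [0, 0, -6], 0.2], [[0, 0, 0], [0, 0, -10], 0.2], [[0, 0, 0], [0, 0, -13], 0.2], [[0, 0, 0], [0, 0, -13], 0.2], [[0, 0, 0], [0, 0, -13], 0.2]]'

```text
clock: 28.55
ee_pos: [0.4437, 0.2975, 0.1428]
eef_rot: [[-0.995, -0.101, 0.003], [-0.101, 0.995, 0.002], [-0.003, 0.002, -1.0]]
force: [0.3, 0.2, -0.3]
finger_gap: 0.0368
```

```bash
python3 - <<'E'
from h import *
plan([.509,-.043,.14],95.8)
E
```

```text
t 28.55 pos [0.4437 0.2975 0.1428] gap 0.0368 turn [0.002, 0.003, 0.0] shift [-3.04, -34.54, 0.23] rows>= 5.5 j [-39.  21.   2. 110.  -1.  49.  60.]
```

Call:
drive_tool --deltas '[[[0, 0, 0], [-0.3, -4, 0], 0.2], [[0, 0, 0], [-0.8, -9, 0], 0.2], [[0, 0, 0], [-1.3, -14.5, 0], 0.2], [[0, 0, 0], [-1.8, -20, 0], 0.2], [[0, 0, 0], [-2.2, -25.5, 0], 0.2], [[0, 0, 0], [-2.7, -30.5, 0], 0.2], [[0, 0, 0], [-3, -33.5, 0], 0.2], [[0, 0, 0], [-3, -34.5, 0], 0.2], [[0, 0, 0], [-3, -34.5, 0], 0.2], [[0, 0, 0], [-3, -34.5, 2], 0.2]]'

```text
clock: 29.8
ee_pos: [0.5092, -0.0412, 0.1227]
eef_rot: [[-0.995, -0.103, 0.004], [-0.103, 0.995, 0.003], [-0.005, 0.002, -1.0]]
force: [0.8, -1.3, -0.4]
finger_gap: 0.0372
```

```bash
python3 - <<'E'
from h import *
plan([.509,-.043,.0265],95.8)
E
```

```text
t 29.8 pos [ 0.5092 -0.0412  0.1227] gap 0.0372 turn [0.002, 0.005, 0.002] shift [0.08, -0.2, 9.62] rows>= 1.5 j [ -8.  20.  11. 115.  -5.  45. 102.]
```

Call:
drive_tool --deltas '[[[0, 0.005, 0], [0.1, -0.2, 2], 0.2], [[0, 0.005, 0], [0.1, -0.2, 5], 0.2], [[0, 0.005, 0], [0.1, -0.2, 7.5], 0.2], [[0, 0.005, 0], [0.1, -0.2, 9], 0.2], [[0, 0.005, 0], [0.1, -0.2, 9.6], 0.2], [[0, 0.005, 0], [0.1, -0.2, 9.6], 0.2], [[0, 0.005, 0], [0.1, -0.2, 9.6], 0.2], [[0, 0.005, 0], [0.1, -0.2, 9.6], 0.6], [[0, 0.005, 0], [0.1, -0.2, 9.6], 0.6], [[0, 0.005, 0], [0.1, -0.2, 9.6], 0.6]]'

```text
clock: 31.05
ee_pos: [0.5089, -0.0431, 0.0268]
eef_rot: [[-0.995, -0.103, -0.0], [-0.103, 0.995, 0.002], [0.0, 0.002, -1.0]]
force: [0.0, -0.7, -0.7]
finger_gap: 0.0517
```

Call:
drive_tool --deltas '[[[0, 0, 0], [0, 0, -1], 0.6], [[0, 0, 0], [0, 0, -4], 0.6], [[0, 0, 0], [0, 0, -8], 0.6], [[0, 0, 0], [2, 0, -12], 0.5], [[0, 0, 0], [6, 0, -13], 0], [[0, 0, 0], [10, 0, -13], 0], [[0, 0, 0], [13, 0, -13], 0], [[0, 0, 0], [15, 0, -13], 0], [[0, 0, 0], [15, 0, -13], 0], [[0, 0, 0], [15, 0, -13], 0]]'

```text
clock: 32.3
ee_pos: [0.3605, -0.0587, 0.1573]
eef_rot: [[-0.995, -0.103, 0.001], [-0.103, 0.995, 0.002], [-0.001, 0.002, -1.0]]
force: [-0.1, 1.5, 0.6]
finger_gap: -0.0003
```

```bash
python3 - <<'E'
from h import *
snap('scene','sc4')
for q in ['jar0','drawer_spot','drawer_face']:
        print(q,[(np.round(d['point'],3).tolist(),round(d['score'],2)) for d in r.pinpoint('scene',q)])
snap('wrist','w6')
print([(np.round(d['point'],3).tolist(),round(d['score'],2)) for d in r.pinpoint('wrist','jar0')])
plan([.40,-.131,.04],95.8)
E
```

```text
jar0 [([0.36, 0.293, -0.0], 0.82), ([0.508, -0.042, 0.013], 0.68), ([0.523, 0.283, 0.0], 0.68), ([0.519, -0.124, 0.011], 0.61), ([0.528, 0.377, 0.003], 0.58), ([0.525, -0.201, 0.012], 0.52)]
drawer_spot [([0.518, -0.12, 0.012], 0.71)]
drawer_face [([0.453, -0.127, 0.042], 0.78)]
[([0.521, 0.28, -0.005], 0.92), ([0.36, 0.283, -0.0], 0.86), ([0.531, 0.372, 0.0], 0.76), ([0.506, -0.045, 0.013], 0.7), ([0.524, -0.199, 0.012], 0.68)]
t 32.6 pos [ 0.3599 -0.0587  0.1567] gap -0.0 turn [0.002, -0.0, 0.002] shift [-3.25, -7.63, 11.66] rows>= 2.3 j [ -8.   3.  13. 131.  -1.  46. 101.]
```

View pics/sc4.png

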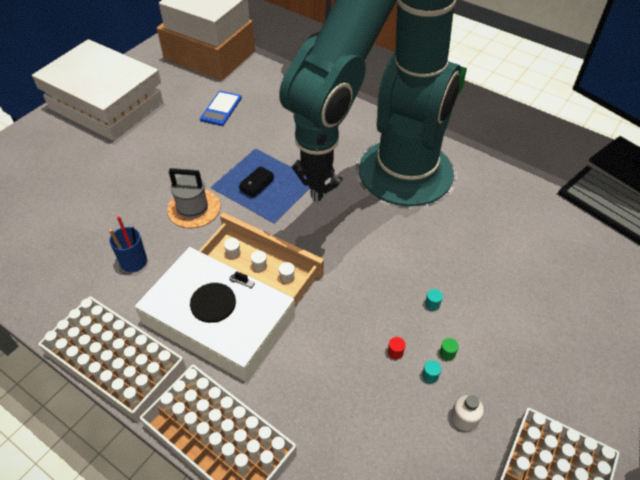

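View pics/w6.png

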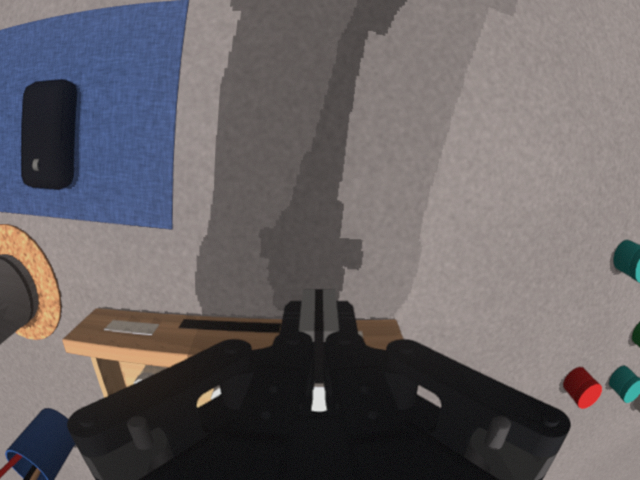

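Call:
drive_tool --deltas '[[[0, 0, 0], [0, -4, 0], 0], [[0, 0, 0], [-1, -9, 0], 0], [[0, 0, 0], [-2, -12.8, 2], 0], [[0, 0, 0], [-3, -12.8, 6], 0], [[0, 0, 0], [-4, -12.8, 9], 0], [[0, 0, 0], [-4.1, -12.8, 11.2], 0], [[0, 0, 0], [-4.1, -12.8, 11.2], 0], [[0, 0, 0], [-4.1, -12.8, 11.2], 0], [[0, 0, 0], [-4.1, -12.8, 11.2], 0], [[0, 0, 0], [-4.1, -12.8, 11.2], 0]]'

```text
clock: 33.85
ee_pos: [0.4141, -0.1816, 0.0451]
eef_rot: [[-0.995, -0.103, 0.001], [-0.103, 0.995, 0.002], [-0.001, 0.002, -1.0]]
force: [0.4, -0.5, -0.5]
finger_gap: -0.0001
```

```bash
python3 - <<'E'
from h import *
plan([.572,-.168,.045],95.8)
E
```

```text
t 33.85 pos [ 0.4141 -0.1816  0.0451] gap -0.0001 turn [0.002, 0.001, 0.002] shift [-15.84, -0.27, 0.02] rows>= 2.5 j [  6.  24.  17. 125. -13.  33. 127.]
```

Call:
drive_tool --deltas '[[[0, 0, 0], [-1.5, 0, 0], 0], [[0, 0, 0], [-2.5, 0, 0], 0], [[0, 0, 0], [-3.1, 0, 0], 0], [[0, 0, 0], [-3.6, 0, 0], 0], [[0, 0, 0], [-4.2, 0, 0], 0], [[0, 0, 0], [-5, 0, 0], 0], [[0, 0, 0], [-6, 0, 0], 0], [[0, 0, 0], [-7, 0, 0], 0], [[0, 0, 0], [-8, 0, 0], 0], [[0, 0, 0], [-8.5, 0, 0], 0]]'

```text
clock: 35.1
ee_pos: [0.4995, -0.1728, 0.0452]
eef_rot: [[-0.995, -0.103, 0.001], [-0.103, 0.995, 0.002], [-0.001, 0.002, -1.0]]
force: [-2.1, -0.3, 1.7]
finger_gap: -0.0001
```

Call:
drive_tool --deltas '[[[0, 0, 0], [-0.5, 0, 0], 0], [[0, 0, 0], [-1.2, 0, 0], 0], [[0, 0, 0], [-2, 0, 0], 0], [[0, 0, 0], [-3, 0, 0], 0], [[0, 0, 0], [-4, 0, 0], 0], [[0, 0, 0], [-5, 0, 0], 0], [[0, 0, 0], [-5.7, 0, 0], 0], [[0, 0, 0], [-6.2, 0, 0], 0], [[0, 0, 0], [-6.5, 0, 0], 0], [[0, 0, 0], [-6.6, 0, 0], 0]]'

```text
clock: 36.35
ee_pos: [0.5652, -0.1658, 0.0452]
eef_rot: [[-0.995, -0.103, 0.001], [-0.103, 0.995, 0.002], [-0.001, 0.002, -1.0]]
force: [-3.0, -1.3, 0.2]
finger_gap: 0.0
```

```bash
python3 - <<'E'
from h import *
snap('scene','sc5'); 
for q in ['drawer_face','catch_pivot','chest','catch_tab']: print(q,[(np.round(d['point'],3).tolist(),round(d['score'],2)) for d in r.pinpoint('scene',q)])
snap('wrist','w7')
for q in ['drawer_face','catch_pivot','chest']: print(q,[(np.round(d['point'],3).tolist(),round(d['score'],2)) for d in r.pinpoint('wrist',q)])
plan([.572,-.168,.045],95.8)
E
```

```text
drawer_face [([0.572, -0.117, 0.042], 0.73), ([0.619, -0.111, 0.074], 0.4)]
catch_pivot [([0.619, -0.11, 0.074], 0.72)]
chest [([0.693, -0.108, 0.001], 0.67)]
catch_tab [([0.616, -0.091, 0.096], 0.66)]
drawer_face [([0.57, -0.114, 0.04], 0.96)]
catch_pivot []
chest []
t 36.8 pos [ 0.5652 -0.1659  0.0453] gap -0.0002 turn [0.002, 0.001, 0.002] shift [-0.66, -0.28, 0.03] rows>= 0.1 j [  1.  35.  16. 106. -14.  42. 121.]
```

View pics/w7.png

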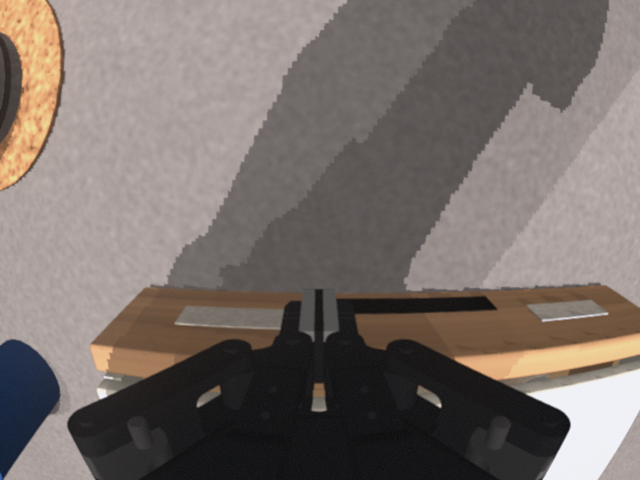

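Call:
drive_tool --deltas '[[[0, 0, 0], [-0.1, 0, 0], 0], [[0, 0, 0], [-0.2, 0, 0], 0], [[0, 0, 0], [-0.3, 0, 0], 0], [[0, 0, 0], [-0.4, 0, 0], 0], [[0, 0, 0], [-0.5, 0, 0], 0], [[0, 0, 0], [-0.6, 0, 0], 0], [[0, 0, 0], [-0.6, 0, 0], 0], [[0, 0, 0], [-0.6, 0, 0], 0], [[0, 0, 0], [-0.6, 0, 0], 0], [[0, 0, 0], [-0.6, 0, 0], 0]]'

```text
clock: 38.05
ee_pos: [0.5711, -0.1653, 0.0453]
eef_rot: [[-0.995, -0.103, 0.001], [-0.103, 0.995, 0.002], [-0.001, 0.002, -1.0]]
force: [-1.4, -0.7, 0.9]
finger_gap: 0.0001
```

Call:
drive_tool --deltas '[[[0, 0, 0], [-0.05, 0, 0], 0], [[0, 0, 0], [-0.1, 0, 0], 0], [[0, 0, 0], [-0.15, 0, 0], 0], [[0, 0, 0], [-0.2, 0, 0], 0], [[0, 0, 0], [-0.2, 0, 0], 0], [[0, 0, 0], [-0.2, 0, 0], 0], [[0, 0, 0], [-0.2, 0, 0], 0], [[0, 0, 0], [-0.2, 0, 0], 0], [[0, 0, 0], [-0.2, 0, 0], 0], [[0, 0, 0], [-0.2, 0, 0], 0]]'

```text
clock: 39.3
ee_pos: [0.5713, -0.1653, 0.0453]
eef_rot: [[-0.995, -0.103, -0.003], [-0.103, 0.995, 0.002], [0.002, 0.003, -1.0]]
force: [-16.9, 0.1, 12.8]
finger_gap: 0.0001
```

Call:
drive_tool --deltas '[[[0, 0, 0], [1, 0, 0], 0], [[0, 0, 0], [3, 0, 0], 0], [[0, 0, 0], [4, 0, -2], 0], [[0, 0, -0.1], [4, 0, -6], 0], [[0, 0, -0.25], [4, 0, -10], 0], [[0, 0, -0.4], [4, 0, -13], 0], [[0, 0, -0.55], [4, 0, -15], 0], [[0, 0, -0.7], [3, 2, -15], 0.25], [[0, 0, -0.85], [2, 4, -15], 0.25], [[0, 0, -1], [1, 6, -15], 0.25]]'

```text
clock: 40.55
ee_pos: [0.5558, -0.106, 0.1956]
eef_rot: [[-0.448, -0.894, -0.002], [-0.894, 0.448, 0.002], [-0.001, 0.003, -1.0]]
force: [0.9, -0.4, -0.7]
finger_gap: 0.0217
```

```bash
python3 - <<'E'
from h import *
plan([.58,-.09,.2],185.8)
E
```

```text
t 40.55 pos [ 0.5558 -0.106   0.1956] gap 0.0217 turn [0.002, 0.002, -0.565] shift [-2.51, -1.45, -0.44] rows>= 3.0 j [  6.  20.   2. 103.  -1.  57. 162.]
```

```bash
python3 - <<'E'
from h import *
print(r.get_state()['joint_positions'])
s=r.get_state(); R=np.array(s['eef_rot']); print((R.T@(np.array([.575,-.09,.2])-s['ee_pos'])*100).round(2))
E
```

```text
[  6.29619009  20.07471074   1.78470601 103.1220238   -0.85939175
  56.93324855 161.84595933]
[-2.29 -1.   -0.44]
```

Call:
drive_tool --deltas '[[[0, 0, 0.15], [0, 0, 0], 0.25], [[0, 0, 0.33], [0, 0, 0], 0.25], [[0, 0, 0.51], [0, 0, 0], 0.25], [[0, 0, 0.69], [0, 0, 0], 0.25], [[0, 0, 0.87], [0, 0, 0], 0.25], [[0, 0, 1.05], [0, 0, 0], 0.25], [[0, 0, 1.23], [0, 0, 0], 0.25], [[0, 0, 1.41], [0, 0, 0], 0.25], [[0, 0, 1.59], [0, 0, 0], 0.25], [[0, 0, 1.77], [0, 0, 0], 0.25]]'

```text
clock: 41.8
ee_pos: [0.5557, -0.1059, 0.1956]
eef_rot: [[-0.784, 0.62, -0.001], [0.62, 0.784, 0.002], [0.002, 0.001, -1.0]]
force: [0.6, 0.3, -0.2]
finger_gap: 0.0213
```

```bash
python3 - <<'E'
from h import *
plan([.575,-.09,.2],5.8)
E
```

```text
t 41.8 pos [ 0.5557 -0.1059  0.1956] gap 0.0213 turn [0.0, -0.003, 0.8] shift [-0.52, 2.44, -0.44] rows>= 4.3 j [ -9.  21.  21. 104.  -9.  57.  67.]
```

Call:
drive_tool --deltas '[[[0, 0, 0.16], [0, 0.5, 0], 0.25], [[0, 0, 0.33], [0, 1, 0], 0.25], [[0, 0, 0.5], [-0.2, 1.5, -0.3], 0.25], [[0, 0, 0.66], [-0.4, 2, -0.4], 0.25], [[0, 0, 0.8], [-0.5, 2.4, -0.4], 0.25], [[0, 0, 0.8], [-0.5, 2.4, -0.4], 0.25], [[0, 0, 0.8], [-0.5, 2.4, -0.4], 0.25], [[0, 0, 0.8], [-0.5, 2.4, -0.4], 0.25], [[0, 0, 0.8], [-0.5, 2.4, -0.4], 0.25], [[0, 0, 0.8], [-0.5, 2.4, -0.4], 0.25]]'

```text
clock: 43.05
ee_pos: [0.5746, -0.0902, 0.1997]
eef_rot: [[-0.102, 0.995, -0.001], [0.995, 0.102, 0.002], [0.002, -0.001, -1.0]]
force: [-0.4, -0.2, -0.2]
finger_gap: 0.0214
```

```bash
python3 - <<'E'
from h import *
snap('wrist','w8'); snap('side','s8'); snap('scene','sc8')
for c in ['wrist','side','scene']:
  for q in ['catch_pivot','catch_tab','drawer_face']: print(c,q,[(np.round(d['point'],4).tolist(),round(d['score'],2)) for d in r.pinpoint(c,q)][:2])
plan([.615,-.091,.0885],5.8)
im=cv2.imread('pics/scene8.png') if 0 else cv2.imread('pics/sc8.png')
cv2.imwrite('pics/c8.png',cv2.resize(im[200:385,130:330],None,fx=3.2,fy=3.2,interpolation=cv2.INTER_CUBIC))
E
```

```text
wrist catch_pivot [([0.6153, -0.1135, 0.0799], 0.74)]
wrist catch_tab [([0.6089, -0.0909, 0.0951], 0.56), ([0.4666, -0.3987, 0.0068], 0.46)]
wrist drawer_face [([0.5795, -0.112, 0.0413], 0.8), ([0.6152, -0.1132, 0.0733], 0.39)]
side catch_pivot [([0.6175, -0.1142, 0.0787], 0.83)]
side catch_tab []
side drawer_face [([0.577, -0.1136, 0.0412], 0.8), ([0.6158, -0.094, 0.0975], 0.25)]
scene catch_pivot [([0.6203, -0.1124, 0.0782], 0.79), ([0.5714, 0.486, -0.0014], 0.22)]
scene catch_tab [([0.6166, -0.0924, 0.0942], 0.75), ([0.4697, -0.3982, 0.0058], 0.26)]
scene drawer_face [([0.5762, -0.117, 0.0419], 0.65)]
t 43.65 pos [ 0.5746 -0.0902  0.1997] gap 0.0213 turn [-0.001, -0.002, 0.0] shift [-0.52, 4.02, 11.11] rows>= 1.9 j [-17.  24.  30. 101. -14.  59.  23.]
```

View pics/w8.png

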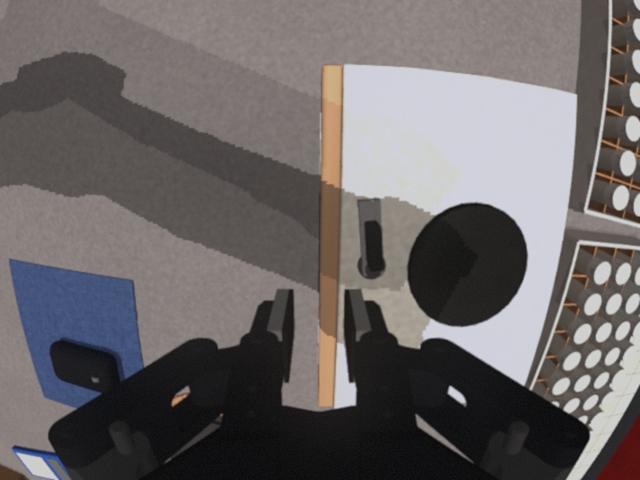

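View pics/c8.png

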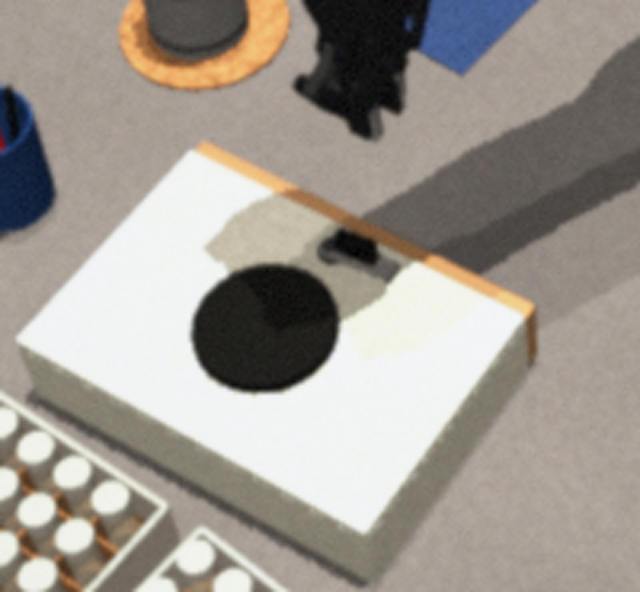

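```bash
python3 - <<'E'
from h import *
im=cv2.imread('pics/w8.png')
cv2.imwrite('pics/c9.png',cv2.resize(im[185:295,310:420],None,fx=5.4,fy=5.4,interpolation=cv2.INTER_CUBIC))
E
```

```text
(no output)
```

View pics/c9.png

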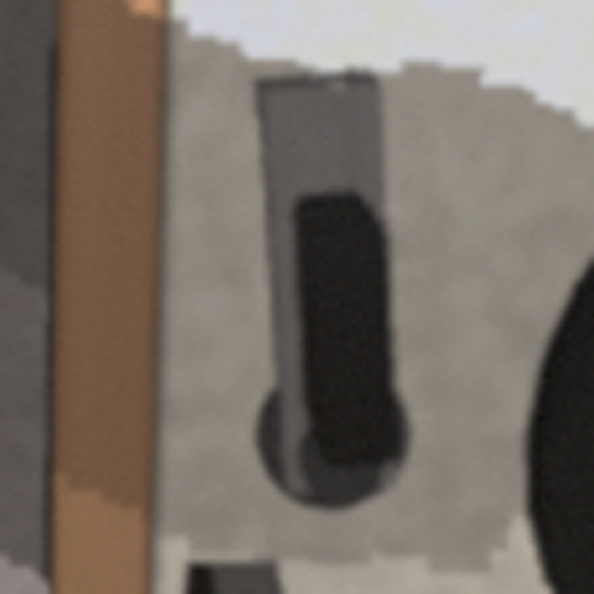

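```bash
python3 - <<'E'
from h import *
g=lambda x,y:(310+x/5.4,185+y/5.4)
m=r.camera_model('wrist')
o=wback(g(333,435),.08,m); t=wback(g(319,85),.084,m); a=wback(g(354,455),.106,m); b=wback(g(345,222),.106,m)
l=wback(g(57,400),.07,m);l2=wback(g(57,100),.07,m)
for n,v in dict(pin=o,tip=t,taba=a,tabb=b,facetop=l,facetop2=l2).items(): print(n,v.round(4))
d=t-o; print(np.hypot(*d[:2]),np.degrees(np.arctan2(d[1],d[0])), 'tabmid',(a+b)/2, np.degrees(np.arctan2(*(b-a)[[1,0]])))
d=l2-l;print(np.degrees(np.arctan2(d[1],d[0])))
E
```

```text
pin [ 0.6178 -0.1117  0.08  ]
tip [ 0.6083 -0.0617  0.084 ]
taba [ 0.616  -0.1047  0.106 ]
tabb [ 0.6104 -0.0745  0.106 ]
facetop [ 0.5791 -0.1138  0.07  ]
facetop2 [ 0.5746 -0.0701  0.07  ]
0.05084679949938217 100.76404172672214 tabmid [ 0.61316555 -0.08961337  0.106     ] 100.50956799012462
95.8318106176064
```

```bash
python3 - <<'E'
from h import *
plan([.6138,-.0909,.0885],10.6)
s=r.get_state();print(s['joint_positions'][6])
E
```

```text
t 43.65 pos [ 0.5746 -0.0902  0.1997] gap 0.0213 turn [-0.001, -0.002, -0.083] shift [-0.5, 3.9, 11.11] rows>= 1.9 j [-17.  24.  30. 101. -14.  59.  23.]
23.381264030573146
```

Call:
drive_tool --deltas '[[[0, 0, -0.04], [-0.2, 2, 0], 0.32], [[0, 0, -0.083], [-0.5, 3.9, 1], 0.32], [[0, 0, -0.083], [-0.5, 3.9, 4], 0.32], [[0, 0, -0.083], [-0.5, 3.9, 7], 0.32], [[0, 0, -0.083], [-0.5, 3.9, 9], 0.32], [[0, 0, -0.083], [-0.5, 3.9, 10.5], 0.32], [[0, 0, -0.083], [-0.5, 3.9, 11.1], 0.32], [[0, 0, -0.083], [-0.5, 3.9, 11.1], 0.32], [[0, 0, -0.083], [-0.5, 3.9, 11.1], 0.2], [[0, 0, -0.083], [-0.5, 3.9, 11.1], 0.2]]' --grip_force 20

```text
clock: 44.9
ee_pos: [0.6141, -0.0909, 0.0892]
eef_rot: [[-0.184, 0.983, -0.0], [0.983, 0.184, 0.002], [0.002, 0.0, -1.0]]
force: [-0.6, -0.6, -0.1]
finger_gap: 0.0175
```

```bash
python3 - <<'E'
from h import *
snap('wrist','w10')
s=r.get_state();R=np.array(s['eef_rot']);p=s['ee_pos'];print(p,s['finger_gap'],s['force'],np.degrees(np.arctan2(R[1,1],R[0,1])))
P=np.array([.6178,-.1125,.0885])
y0=np.degrees(np.arctan2(R[1,1],R[0,1]))
for k in range(1,11):
    yd=y0+8.6*k; a=np.radians(yd+90); q=P+.022*np.array([np.cos(a),np.sin(a),0]); print(round(-np.radians(8.6*k),3),(R.T@(q-p)*100).round(2))
E
```

```text
[ 0.61400069 -0.09089689  0.08907649] 0.017217786342675154 [-0.38218977 -0.23649847 -0.13513861] 10.581787079633434
-0.15 [-0.02 -0.35  0.06]
-0.3 [-0.09 -0.67  0.06]
-0.45 [-0.21 -0.98  0.06]
-0.6 [-0.38 -1.27  0.06]
-0.75 [-0.58 -1.52  0.06]
-0.901 [-0.83 -1.75  0.06]
-1.051 [-1.1  -1.93  0.05]
-1.201 [-1.4  -2.07  0.05]
-1.351 [-1.71 -2.17  0.05]
-1.501 [-2.04 -2.22  0.05]
```

View pics/w10.png

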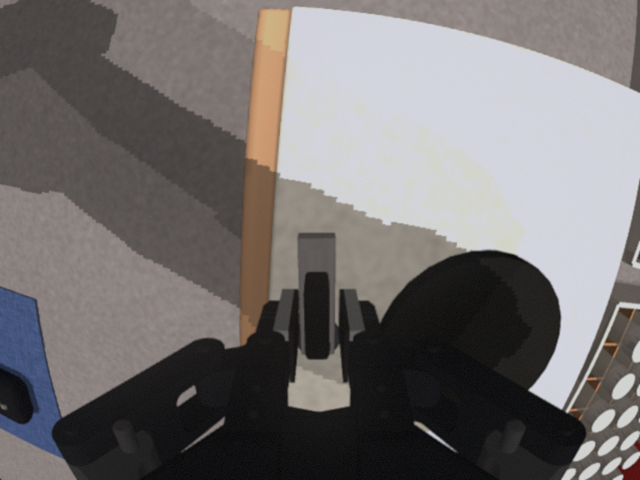

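Call:
drive_tool --deltas '[[[0, 0, -0.15], [0, -0.35, 0], 0.2], [[0, 0, -0.3], [-0.1, -0.67, 0], 0.2], [[0, 0, -0.45], [-0.2, -0.98, 0], 0.2], [[0, 0, -0.6], [-0.4, -1.27, 0], 0.2], [[0, 0, -0.75], [-0.6, -1.52, 0], 0.2], [[0, 0, -0.9], [-0.8, -1.75, 0], 0.2], [[0, 0, -1.05], [-1.1, -1.93, 0], 0.2], [[0, 0, -1.2], [-1.4, -2.07, 0], 0.2], [[0, 0, -1.35], [-1.7, -2.17, 0], 0.2], [[0, 0, -1.49], [-2.0, -2.2, 0], 0.2]]'

```text
clock: 46.2
ee_pos: [0.5958, -0.1142, 0.0892]
eef_rot: [[-0.994, -0.109, -0.001], [-0.109, 0.994, 0.003], [0.001, 0.003, -1.0]]
force: [-2.6, 2.0, 0.9]
finger_gap: 0.0171
```

```bash
python3 - <<'E'
from h import *
snap('wrist','w11')
plan([.6178-.022*.995,-.1125-.022*.101,.0888],95.8)
print(r.get_state()['force'])
E
```

```text
t 46.25 pos [ 0.5958 -0.1149  0.0892] gap 0.017 turn [0.003, -0.0, 0.014] shift [-0.01, 0.01, 0.04] rows>= 0.1 j [  5.  32.   4. 102.  -3.  47. 107.]
[-2.29712     1.18648161  0.16775497]
```

View pics/w11.png

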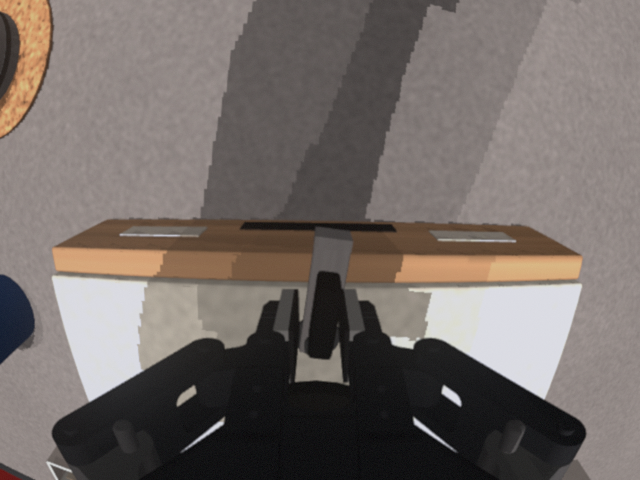

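Call:
drive_tool --deltas '[[[0, 0, 0.01], [0, -0.05, 0], 0.05], [[0, 0, 0.01], [0, -0.05, 0], 0.05], [[0, 0, 0.01], [0, -0.05, 0], 0.05], [[0, 0, 0.01], [0, -0.05, 0], 0.05], [[0, 0, 0.01], [0, -0.05, 0], 0.05], [[0, 0, 0.01], [0, -0.05, 0], 0.05], [[0, 0, 0.01], [0, -0.05, 0], 0.3], [[0, 0, 0.01], [0, -0.05, 0], 0.3], [[0, 0, 0.01], [0, -0.05, 0], 0.3], [[0, 0, 0.01], [0, -0.05, 0], 0.3]]'

```text
clock: 47.5
ee_pos: [0.5959, -0.1155, 0.0892]
eef_rot: [[-0.994, -0.105, -0.001], [-0.105, 0.994, 0.002], [0.0, 0.002, -1.0]]
force: [-0.3, 0.3, -1.4]
finger_gap: 0.0257
```

```bash
python3 - <<'E'
from h import *
im=snap('wrist','w12')
cv2.imwrite('pics/c12.png',cv2.resize(im[200:400,220:440,::-1],None,fx=3,fy=3,interpolation=cv2.INTER_CUBIC))
plan([.6178-.022*.995,-.1125-.022*.101,.0888],95.8)
print(r.get_state()['force'])
E
```

```text
t 47.55 pos [ 0.5959 -0.1154  0.0892] gap 0.0254 turn [0.002, -0.0, 0.004] shift [-0.01, 0.07, 0.04] rows>= 0.0 j [  5.  32.   4. 101.  -3.  47. 107.]
[-0.12047821  0.232123    0.25577639]
```

View pics/c12.png

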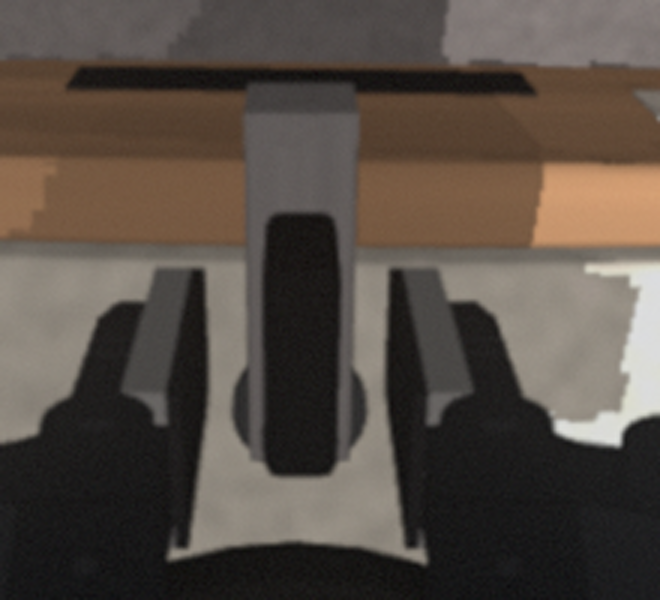

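The arm now points straight over the front panel, with clear space on both sides of the tab. Lift away and check.

Call:
drive_tool --deltas '[[[0, 0, 0], [0, 0, -1], 0.3], [[0, 0, 0], [0, 0, -4], 0.3], [[0, 0, 0], [0, 0, -8], 0.3], [[0, 0, 0], [2, 0, -12], 0.3], [[0, 0, 0], [5, 0, -15], 0.3], [[0, 0, 0], [8, 0, -15], 0.3], [[0, 0, 0], [10, 0, -15], 0.3], [[0, 0, 0], [10, 0, -15], 0.3], [[0, 0, 0], [10, 0, -15], 0.3], [[0, 0, 0], [10, 0, -15], 0.3]]'

```text
clock: 48.8
ee_pos: [0.4971, -0.1262, 0.2392]
eef_rot: [[-0.994, -0.105, -0.001], [-0.105, 0.994, 0.002], [0.0, 0.002, -1.0]]
force: [-0.4, 0.5, -0.4]
finger_gap: 0.0258
```

```bash
python3 - <<'E'
from h import *
snap('wrist','w13'); snap('side','s13'); snap('scene','sc13')
for c in ['wrist','side','scene']:
  for q in ['canister','catch_tab','catch_pivot','drawer_face']: print(c,q,[(np.round(d['point'],4).tolist(),round(d['score'],2)) for d in r.pinpoint(c,q)][:1])
print(r.get_state()['force'])
E
```

```text
wrist canister [([0.4643, -0.3952, 0.0056], 0.89)]
wrist catch_tab [([0.5928, -0.1146, 0.0954], 0.94)]
wrist catch_pivot [([0.6151, -0.1158, 0.077], 0.7)]
wrist drawer_face [([0.5757, -0.1171, 0.0401], 0.7)]
side canister [([0.4672, -0.3999, 0.0057], 0.79)]
side catch_tab [([0.5961, -0.1131, 0.097], 0.6)]
side catch_pivot [([0.6176, -0.115, 0.0777], 0.86)]
side drawer_face [([0.5763, -0.1157, 0.0383], 0.94)]
scene canister [([0.4711, -0.3983, 0.0062], 0.81)]
scene catch_tab [([0.6024, -0.1173, 0.0937], 0.51)]
scene catch_pivot [([0.6167, -0.1124, 0.0783], 0.73)]
scene drawer_face [([0.5782, -0.1171, 0.0432], 0.72)]
[ 0.03096196 -0.68699672 -0.3429218 ]
```

View pics/w13.png

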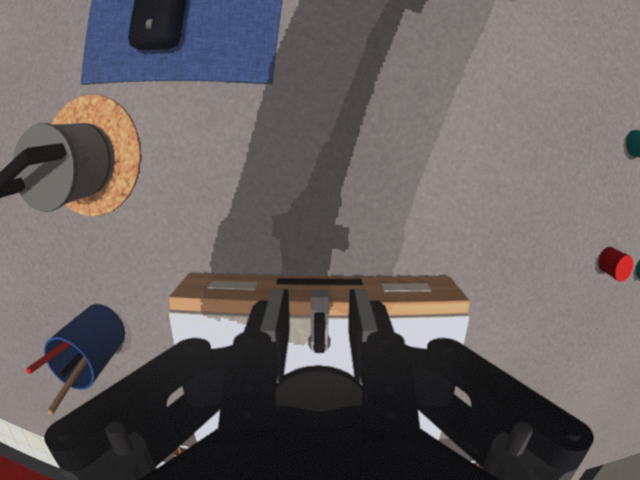

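View pics/s13.png

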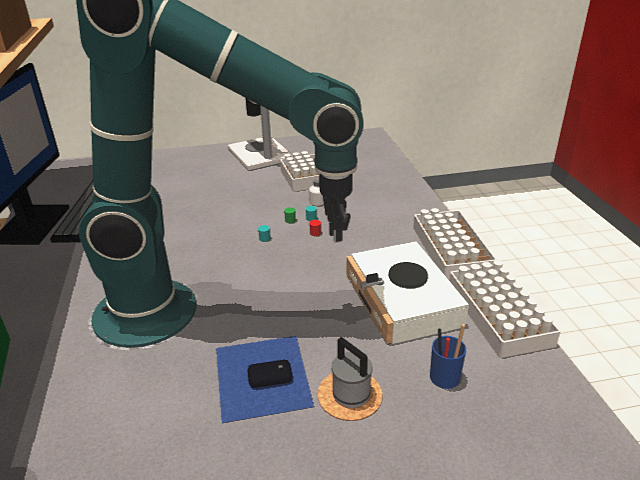

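View pics/sc13.png

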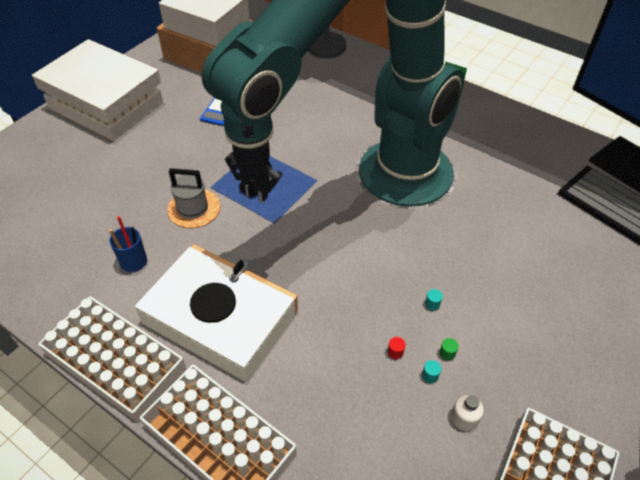

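```bash
python3 -c "
from rig import r
print(r.hand_in())"
```

```text
the job is handed in; nothing more can be done
None
```

The job is handed in at about 49 s of the 210 s allowed. My last camera checks agree with the end state asked for, but no verdict was reported.

- **Canister:** I lifted it by the handle and set it on the cork mat. The last readings put it 1 to 5 mm from the mat's centre, upright and released.
- **Jars:** Three white-lidded jars were on the bench, and all three stood upright on the drawer floor before I shut it. I could not see them afterwards; the push was slow and gentle. The red, green and turquoise look-alikes were left alone.
- **Drawer:** I pushed it until it stopped, at about 17 N with no further travel. The face then read 0.576 to 0.578 m in x, which is about where I had worked out fully home to be.
- **Catch:** I swung it round and squeezed the tab to straighten it. The close picture from the wrist camera shows the arm straight over the drawer front, with the fingers clear.
- **Bystanders:** The pen pot, mouse and bottle look unmoved in the last pictures. I did not measure them again.

**Doubts:**
- **Joint limit:** While I was turning the wrist before the catch, joint 7 read 161.846° against its 161.83° limit. I turned it back at once, but I can't tell whether that counts as passing its range.
- **Catch tab reading:** The scene camera's last reading of the tab was about 6 to 10 mm off from the other two cameras. Its score was low and the pictures support the other two.

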